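# Close the parcel layer and aim the scanner at its label

### The job

Finish the ring of four parcels on the plywood board: lay the two loose cartons flat in the two empty places, so that the layer is a neat pinwheel in which each carton's end butts closely against the side of the next. Then draw the hand scanner up out of its holder, tip its nose down to about 45 degrees and point it at the white label on top of the labelled carton, with its window about 12 cm from the label. Finish while still holding the scanner there, raised and still; leave the mug, the plant and the driftwood where they are.

Things in the scene. Friction and masses are not known exactly. Their poses are not given: they have to be found in the camera images.
- board: square plywood board, 200 x 200 mm, top 18 mm above the table, fixed. Origin at the centre of its underside, x and y along its edges, z up; x points roughly away from the robot, y roughly to the robot's left (within 20 degrees). The layer on it is a pinwheel of four cartons round an empty middle of 74 x 74 mm, with 4 mm gaps between a carton's end and the next one's side.
- slot_near (a point): point of the board: centre of a carton lying in the place nearest the robot (long side along the board's y), 40.5 mm above the table, at board x -62, y -27 mm. Filled at the start by the labelled carton.
- slot_left (a point): the same for the left place (long side along the board's x), at board x -27, y +62 mm. Filled at the start by an unlabelled carton.
- slot_far (a point): the same for the far place (long side along the board's y), at board x +62, y +27 mm. Empty at the start.
- slot_right (a point): the same for the right place (long side along the board's x), at board x +27, y -62 mm. Empty at the start.
- carton_near_center (a point): centre of the loose carton already in the near place. All four cartons are alike: closed cardboard boxes 120 (own x) x 50 (own y) x 45 mm high (own z), about 100 to 190 g. This one has a white label 56 x 34 mm on top.
- carton_left_center (a point): centre of the loose carton already in the left place.
- carton_a_center (a point): centre of a carton lying flat on the table to the robot's right, long side (own x) roughly along the robot's x, within 30 degrees. May go to either empty place, either way round.
- carton_b_center (a point): centre of the other carton lying flat on the table, further to the right. May go to either empty place, either way round.
- label (a point): centre of the white label, on the top face of the labelled carton (22.5 mm above its centre).
- holder: dark steel scanner holder, fixed: base plate 110 x 90 x 8 mm with an open-topped upright pocket in the middle, 44 x 40 mm outside, 36 x 32 mm inside, rim 68 mm above the table. Origin at the centre of its underside, z up; its -x points roughly to the robot, within 25 degrees.
- scanner_head (a point): centre of the head of the loose hand scanner, a block 90 (x) x 40 (y) x 40 (z) mm, 118 mm above the table at the start. Axes: -x is where the nose and window look, +x the back, z up from the handle to the head. The window is 47 mm ahead of this centre. A white dot marks the back end of its top. Grasp it across the 40 mm.
- scan_point (a point): point 120 mm straight ahead of the scanner's window: 167 mm from the head's centre along the scanner's -x. It moves with the scanner.
- scanner: the whole scanner, 150 to 260 g; same axes as the head, origin at the foot of its straight handle, 30 (x) x 26 (y) mm and 86 mm long; head centre at x -10, z +106 mm. At the start the handle stands in the holder's pocket, foot 12 mm above the table, 56 mm of it inside, 3 mm free all round, nose to the holder's -x.
- carton_near: the labelled carton as a whole; origin at the centre of its underside.
- carton_left: the carton in the left place as a whole; origin at the centre of its underside.
- carton_a: loose carton a as a whole; origin at the centre of its underside.
- carton_b: loose carton b as a whole; origin at the centre of its underside.
- mug: bystander: white mug, 76 mm wide with a handle, 90 mm high, beyond and right of the board; leave alone. Origin at the centre of its underside.
- plant: bystander: small plant in a clay pot, 72 mm wide, about 110 mm high, beyond and left of the board; leave alone. Origin at the centre of its underside.
- driftwood: bystander: knot of driftwood about 150 x 80 x 55 mm, beyond the board; leave alone. Origin on the table below its middle.
Things that resemble listed ones, but are neither listed nor needed, are in the scene too. Of the things that look like the scanner, the largest one is meant.

How it is judged (in metres and radians):
On the way, in this order (a step that is already met when the one before it is completed fails the run):
1. both loose cartons lie released in the empty places and the pinwheel layer is complete, the scanner still in its holder (distance between carton_near_center and slot_near below 0.016 m and angle between the x axis of carton_near_center and the y axis of board, either way round below 0.15 rad and angle between each of carton_near_center, carton_left_center's own z axis and vertical below 0.08 rad and distance between carton_left_center and slot_left below 0.016 m and angle between the x axis of carton_left_center and the x axis of board, either way round below 0.15 rad and ((distance between carton_a_center and slot_far below 0.016 m and angle between the x axis of carton_a_center and the y axis of board, either way round below 0.15 rad and angle between each of carton_a_center, carton_b_center's own z axis and vertical below 0.08 rad and distance between carton_b_center and slot_right below 0.016 m and angle between the x axis of carton_b_center and the x axis of board, either way round below 0.15 rad) or (distance between carton_b_center and slot_far below 0.016 m and angle between the x axis of carton_b_center and the y axis of board, either way round below 0.15 rad and angle between each of carton_b_center, carton_a_center's own z axis and vertical below 0.08 rad and distance between carton_a_center and slot_right below 0.016 m and angle between the x axis of carton_a_center and the x axis of board, either way round below 0.15 rad)) and contact force between each of carton_near, carton_left, carton_a, carton_b and the fingers below 0.2 N and distance of scanner_head from where it was at the start of the episode below 0.03 m), for 0.2 s.
2. the scanner is drawn clear of its holder (height (world z) of scanner above 0.078 m and contact force between scanner and holder below 0.1 N and contact force between scanner and the fingers above 0.5 N), for 0.1 s.
At the end, for the whole second after the job is handed in: Cartons flat, released and still, centres within 16 mm of the four places, square to the board within 0.15 rad; scanner held still by the fingers alone, head over 130 mm up, nose 26 to 64 degrees below level, the point 120 mm ahead of its window within 50 mm of the label (distance between carton_near_center and slot_near below 0.016 m and angle between the x axis of carton_near_center and the y axis of board, either way round below 0.15 rad and angle between each of carton_near_center, carton_left_center's own z axis and vertical below 0.08 rad and distance between carton_left_center and slot_left below 0.016 m and angle between the x axis of carton_left_center and the x axis of board, either way round below 0.15 rad and ((distance between carton_a_center and slot_far below 0.016 m and angle between the x axis of carton_a_center and the y axis of board, either way round below 0.15 rad and angle between each of carton_a_center, carton_b_center's own z axis and vertical below 0.08 rad and distance between carton_b_center and slot_right below 0.016 m and angle between the x axis of carton_b_center and the x axis of board, either way round below 0.15 rad) or (distance between carton_b_center and slot_far below 0.016 m and angle between the x axis of carton_b_center and the y axis of board, either way round below 0.15 rad and angle between each of carton_b_center, carton_a_center's own z axis and vertical below 0.08 rad and distance between carton_a_center and slot_right below 0.016 m and angle between the x axis of carton_a_center and the x axis of board, either way round below 0.15 rad)) and contact force between each of carton_near, carton_left, carton_a, carton_b and the fingers below 0.2 N and distance between scan_point and label below 0.05 m and angle between scanner_head's own x axis and vertical between 0.45 and 1.12 rad and height (world z) of scanner_head above 0.13 m and contact force between scanner and the fingers above 0.5 N and contact force between scanner and holder below 0.1 N and contact force between scanner and board below 0.1 N and contact force between scanner and mug below 0.1 N and contact force between scanner and plant below 0.1 N and contact force between scanner and driftwood below 0.1 N and contact force between scanner and carton_near below 0.1 N and contact force between scanner and carton_left below 0.1 N and contact force between scanner and carton_a below 0.1 N and contact force between scanner and carton_b below 0.1 N and linear speed of scanner below 0.05 m/s and linear speed of each of carton_near, carton_left, carton_a, carton_b below 0.03 m/s); the arm keeps its last pose, push and grip.
It fails at once if the mug is pushed more than 30 mm from its place (distance of mug from where it was at the start of the episode above 0.03 m).
It fails at once if the plant is pushed more than 30 mm from its place (distance of plant from where it was at the start of the episode above 0.03 m).
It fails at once if the driftwood is pushed more than 30 mm from its place (distance of driftwood from where it was at the start of the episode above 0.03 m).
It also fails if it takes over 67 s, if anything falls off the work surface, if the arm or the gripper's body presses on something with over 40 N, if the wrist force passes 120 N, or if a joint passes its speed limit or range.

### The arm

A 6-joint arm with a two-finger parallel gripper is mounted at the origin on the work surface. World frame = base frame: x ahead of the robot, y to its left, z up, the work surface at z = 0. Lengths are in mm, angles in rad, forces in N, time in s.
With the tool pointing down it reaches from about 325 to 875 mm from the base axis. Payload 4.4 kg.
Tool frame: the origin (TCP) lies at the centre of the arm's flange, where the gripper is bolted on; the fingertips stand 173 mm ahead of it and the grasp point (between the pads) lies 155 mm ahead of it (bot.tcp_to_grasp is the distance from the TCP to the grasp point, in mm); z points along the fingers, y is the direction in which the jaws open and shut (so a half turn about z gives the same grasp; the last joint's range is limited). The gripper opens to 85 mm and grips with 20 to 120 N. Pads are 22 mm wide; open, the fingers measure 114 mm over their backs; the gripper's body (76 mm by 85 mm) begins 54 mm behind the grasp point. The pads swing forward as they close: fully open they stand 13 mm farther back than shut.
Start: joints at [-1.379, 0.207, 1.542, -0, 1.393, -0.15], TCP at [192.718, -541.746, 404.682] pointing down, gripper open.
Joint ranges: [-2.73, 2.73], [-0.86, 2.22], [0.23, 2.46], [-1.11, 4.25], [0.08, 2.63], [-2.82, 2.82]. Speed limits (rad/s): [2.79, 2.79, 3.14, 3.14, 3.14, 3.14].

### API

Orientations are given as a 3x3 rotation matrix whose columns are the frame's x, y, z axes.
In Python, from bench import bot gives the robot as it stands. The module is installed in compiled form; this text tells all that it offers.
- The arm moves only by the tool arm_command, never from a script. Its argument "targets" is a list that holds one entry, the list of rows, each a list of 5 numbers: the gripper command: -1 is shut, 1 is fully open, values between are in proportion, then the shift along the tool's x, y, z in m, then the turn about the tool's z in rad. In form: [[[hand, dx, dy, dz, yaw], ...]]. A call has 1 to 5 rows; each row is the pose to reach, as a shift and turn from the pose measured when the call began, along the tool's axes at that moment; what a row does not reach only later rows make up. A row lasts 1/12 s, in which the tool goes at most 41.7 mm and 7.16 degrees, less where a joint would pass 70% of its speed; a pose out of reach is approached as far as the arm can. A call with a gripper value outside its range is refused whole. The fingers move at their own pace and stop on an object; "force" is the grip in N (left out, the last holds). Time passes only in rows, so rows that repeat a pose let the fingers close. It gives the time, the measured TCP pose, the force and the opening at its end, in the units of the state.
- bot.get_obs(): the state, without advancing time (a new reading comes with each control period).
- bot.camera(name): name is "side" or "top"; returns a dict with "color" (420x560x3 uint8, red, green, blue), "fovy" (degrees; the focal length in pixels is half the picture's height over the tangent of half this angle, whatever the lens; pixels are square), "cx", "cy" (the principal point, pixels), "D" ([k1, k2, p1, p2, k3] as OpenCV has them; the pictures are not rectified), "position" and "attitude" of the camera in the world. Camera axes: x right, y down, z forward; pixel columns grow to the right and rows downward; lengths in mm; the calibration is good to about 2 mm. A picture is of the moment at which its call begins. There is no depth.
- bot.sign_off(): hands the job in, once; it reports no verdict.
Trained networks look in a picture, given as the dict that the camera call returned (one of the last four; its "shot" number tells which), for a name from the list of things; names that differ only in an ending like _2 or _b are one class to them, and where a whole thing is asked for, a point or a joint stands for the part that bears it (a point fixed in the world has none). Each returns a list of dicts, best first, with "score" (0 to 1); they miss things now and then, are a little off and sometimes report something else, mostly with a low value. They report only what shows in the picture. A call takes as long as a camera call. They do not tell look-alikes from the thing itself.
- bot.boxes_of(picture, label): "point" ([column, row] in pixels, amid what is visible of it).
- bot.pinpoint(picture, label): "point" ([column, row] in pixels: a listed point, or the origin of a listed thing).
The state is a dict: "time": time; "q": joint angles; "joint_vel": joint speeds; "joint_torque": joint torques, N m; "position": TCP position; "orientation": TCP orientation; "ft_force": force on the tool from outside, world axes, zero at the start; "ft_torque": the same for the moment, N m; "opening": finger opening in mm.
Only numpy, scipy, OpenCV 4.12 (cv2) and the standard library are available. Lean on these libraries where they do the work, as an engineer would, in place of code of your own. Each camera call takes 0.05 s, during which the arm holds its last target.

## Working session

There is one attempt and no reset: what is moved stays moved. The work goes in short steps, Python scripts to look and compute and a tool call to move; the robot and the scene stay as the last step left them, time stands still between calls to the robot, and variables do not carry over. Pictures are saved under pics/ and viewed, and the job is handed in when it is done.

Besides the shell and the picture viewer there is one more tool, called as name(argument=value, ...), one argument or row to a line, values as JSON. arm_command: Moves the arm, as the interface text tells. Its arguments: {"type":"object","properties":{"targets":{"type":"array","items":{"type":"array","items":{"type":"array","items":{"type":"number"}}}},"force":{"type":"number"}},"required":["targets"]}

```bash
mkdir -p pics
cat > h.py <<'E'
import numpy as np, cv2
from bench import bot
def K(c):
    h,w=c["color"].shape[:2]; f=h/2/np.tan(np.radians(c["fovy"])/2)
    return np.array([[f,0,c["cx"]],[0,f,c["cy"]],[0,0,1.]])
def ray(c,p):
    u=cv2.undistortPoints(np.array([[p]],float),K(c),np.array(c["D"],float))[0,0]
    R=np.array(c["attitude"],float)
    return np.array(c["position"],float),R@np.array([u[0],u[1],1.])
def atz(c,p,z):
    o,d=ray(c,p); return o+d*(z-o[2])/d[2]
def proj(c,X):
    R=np.array(c["attitude"],float); t=-R.T@np.array(c["position"],float)
    return cv2.projectPoints(np.array(X,float).reshape(-1,1,3),cv2.Rodrigues(R.T)[0],t,K(c),np.array(c["D"],float))[0][:,0]
def save(c,n): cv2.imwrite("pics/"+n+".png",c["color"][:,:,::-1])
def tri(c1,p1,c2,p2):
    o1,d1=ray(c1,p1);o2,d2=ray(c2,p2);d1/=np.linalg.norm(d1);d2/=np.linalg.norm(d2)
    s=np.linalg.lstsq(np.c_[d1,-d2],o2-o1,rcond=None)[0]
    a=o1+d1*s[0];b=o2+d2*s[1]
    return (a+b)/2,np.linalg.norm(a-b)
E
python3 - <<'E'
from h import *
cs={n:bot.camera(n) for n in("top","side")}
for n,c in cs.items():
    save(c,n+"0"); print(n,c["position"],np.round(c["attitude"],3).tolist(),c["fovy"],c["cx"],c["cy"],c["D"],c["shot"])
    for l in ["board","slot_near","slot_left","slot_far","slot_right","carton_near_center","carton_a_center","label","holder","scanner_head","scanner","mug","plant","driftwood"]:
        print(n,l,[(np.round(d["point"],1).tolist(),round(d["score"],2)) for d in bot.pinpoint(c,l)][:6])
o=bot.get_obs();print(o["time"],o["position"],np.round(o["orientation"],3).tolist(),o["opening"])
E
```

```text
top [ 448.90660197    9.04976662 1287.32743004] [[0.014, -0.998, 0.068], [-1.0, -0.013, 0.009], [-0.009, -0.068, -0.998]] 53.60187814389691 282.29571712286713 211.6074328373743 [-0.09236655  0.          0.          0.          0.        ] 1
top board [([288.0, 210.2], 0.92)]
top slot_near [([298.2, 233.6], 0.74), ([283.0, 213.5], 0.56)]
top slot_left [([265.7, 221.3], 0.57)]
top slot_far [([273.0, 188.8], 0.89), ([365.5, 246.7], 0.47), ([171.0, 239.8], 0.22)]
top slot_right [([296.3, 228.0], 0.74), ([304.3, 202.0], 0.69), ([353.2, 153.5], 0.4)]
top carton_near_center [([297.4, 232.0], 0.94)]
top carton_a_center [([362.9, 247.6], 0.82)]
top label [([296.0, 226.8], 0.81)]
top holder [([173.1, 239.0], 0.83)]
top scanner_head [([211.9, 244.9], 0.58), ([180.1, 285.9], 0.56)]
top scanner [([172.0, 242.4], 0.9), ([218.1, 240.9], 0.76), ([183.8, 282.0], 0.72), ([353.2, 151.3], 0.65)]
top mug [([352.1, 151.8], 0.85)]
top plant [([198.9, 144.0], 0.6), ([295.5, 231.9], 0.19)]
top driftwood [([266.6, 134.8], 0.83)]
side [-455.33886615  955.55830417  911.18468452] [[-0.671, -0.384, 0.634], [-0.74
[... 592 characters left out ...]
ide carton_a_center [([350.5, 223.8], 0.86)]
side label [([297.4, 226.1], 0.88), ([205.8, 265.7], 0.57), ([167.0, 245.2], 0.43)]
side holder [([202.5, 300.0], 0.57), ([269.1, 240.9], 0.31)]
side scanner_head [([204.9, 262.8], 0.97), ([245.6, 299.5], 0.89), ([242.7, 257.4], 0.87), ([347.2, 224.3], 0.65)]
side scanner [([244.8, 282.5], 0.87), ([199.2, 298.0], 0.75), ([245.3, 316.4], 0.75), ([282.6, 198.2], 0.5), ([295.4, 226.8], 0.19)]
side mug [([269.5, 242.8], 0.64), ([280.3, 198.0], 0.61)]
side plant [([166.8, 244.6], 0.81)]
side driftwood [([220.1, 216.6], 0.69)]
1.5 [ 192.71076415 -541.74628304  404.66632502] [[0.942, 0.335, 0.0], [0.335, -0.942, 0.0], [0.0, -0.0, -1.0]] 85.38438651099011
```

View pics/top0.png

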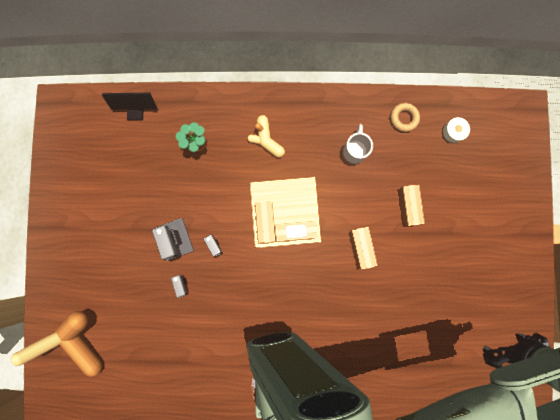

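View pics/side0.png

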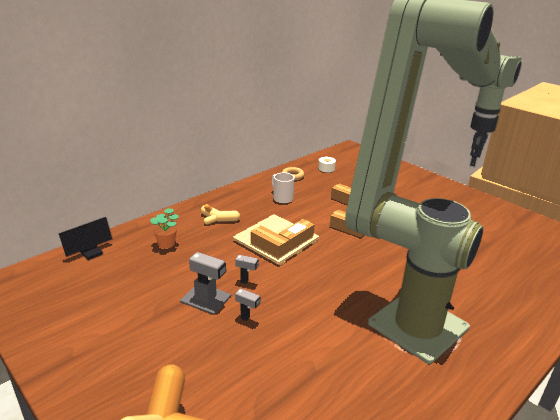

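The top picture shows the board at (285,211) with two cartons on it and two loose cartons at (364,248) and (413,206). Three things look like the scanner: (170,240) is large and stands in the steel holder, while (212,245) and (180,286) are small. The one at (170,240) fits the description, being the largest and in the holder. I'll enlarge it to confirm.

Run:
```python
from h import *
a=cv2.imread("pics/top0.png")
def cr(im,x0,y0,x1,y1,s): return cv2.resize(im[y0:y1,x0:x1],None,fx=s,fy=s,interpolation=cv2.INTER_CUBIC)
cv2.imwrite("pics/c1.png",cr(a,140,200,240,300,6))
cv2.imwrite("pics/c2.png",cr(a,240,165,440,285,4))
b=cv2.imread("pics/side0.png")
cv2.imwrite("pics/c3.png",cr(b,170,180,370,330,4))
```

```text
(no output)
```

View pics/c1.png

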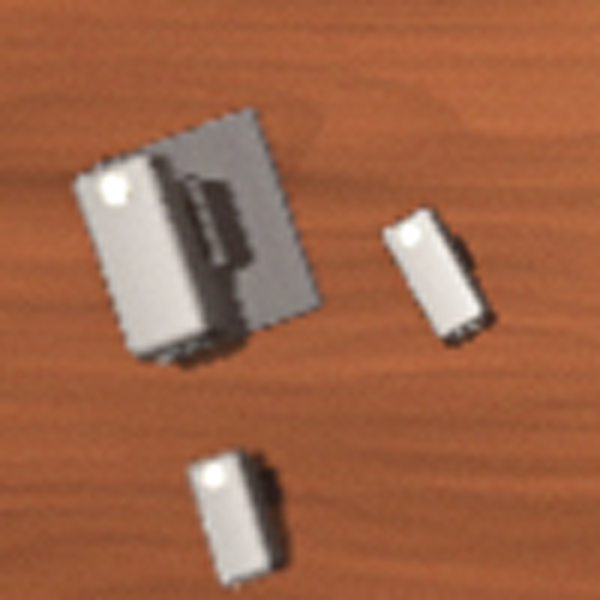

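View pics/c2.png

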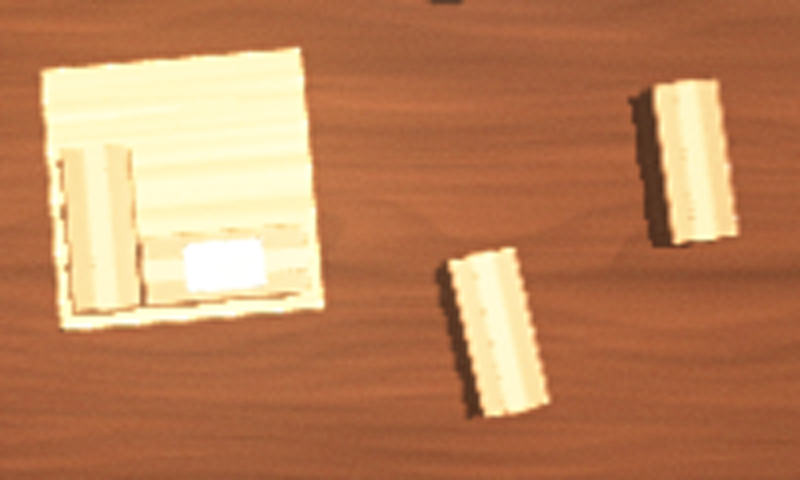

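View pics/c3.png

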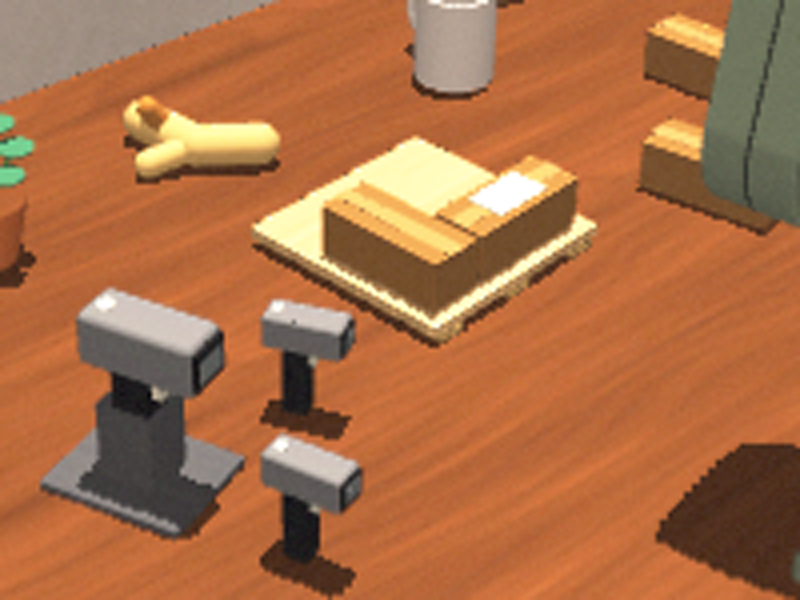

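The enlarged crop confirms the large scanner: it stands in the holder with its head at about (167,243), the white dot at its back and its nose towards the robot. Next I measure the board, cartons and holder by segmentation.

```bash
cat >> h.py <<'E'
def blob(im,roi,thr):
    x0,y0,x1,y1=roi
    m=np.zeros(im.shape[:2],np.uint8); g=im[...,1].astype(float)
    m[y0:y1,x0:x1]=(g[y0:y1,x0:x1]>thr)
    cs,_=cv2.findContours(m,cv2.RETR_EXTERNAL,cv2.CHAIN_APPROX_NONE)
    return max(cs,key=cv2.contourArea)[:,0].astype(float)
def rect_at(c,im,roi,thr,z,up=4):
    x0,y0,x1,y1=roi
    s=cv2.resize(im[y0:y1,x0:x1],None,fx=up,fy=up,interpolation=cv2.INTER_LINEAR)
    p=blob(s,(0,0,s.shape[1],s.shape[0]),thr)
    p=(p+.5)/up-.5+[x0,y0]
    P=np.array([atz(c,q,z)[:2] for q in p],np.float32)
    (cx,cy),(w,h),a=cv2.minAreaRect(P)
    if w<h: w,h,a=h,w,a+90
    a=(a+90)%180-90
    return np.array([cx,cy]),w,h,a,p
E
python3 - <<'E'
from h import *
c=bot.camera("top"); im=cv2.GaussianBlur(c["color"],(0,0),.01) if 0 else c["color"]
for n,roi,z in [("board",(240,168,335,260),18),("a",(346,218,386,278),45),("b",(395,175,432,235),45)]:
  for thr in (110,130,150):
    r=rect_at(c,im,roi,thr,z); print(n,thr,np.round(r[0],1),np.round(r[1:4],2))
print(im[212,262],im[205,300],im[215,364],im[240,340],im[248,364])
# holder plate
s=im[200:290,145:200].astype(int)
l=bot.pinpoint(c,"label"); print(l, atz(c,l[0]["point"],63))
E
```

```text
board 110 [537.1 -12.6] [262.77 209.9  -84.62]
board 130 [534.3  13.1] [206.85 206.16 -84.39]
board 150 [534.3  13.3] [204.86 204.56 -84.39]
a 110 [ 428.9 -226.5] [127.38  55.64  13.43]
a 130 [ 428.9 -226.3] [125.43  54.2   13.39]
a 150 [ 428.8 -226.3] [124.06  52.58  13.62]
b 110 [ 559.6 -375.2] [125.85  55.06   7.76]
b 130 [ 559.8 -375.2] [124.2   52.97   7.35]
b 150 [ 559.6 -375.1] [123.09  51.36   7.39]
[255 249 205] [254 245 191] [181 104  65] [171  99  62] [255 249 210]
[{'point': [294.0, 228.0], 'score': 0.78}, {'point': [196.5, 143.2], 'score': 0.55}, {'point': [296.0, 228.6], 'score': 0.2}] [483.88840312 -14.50154633  63.        ]
```

Run:
```python
from h import *
c=bot.camera("top"); s=bot.camera("side")
for p in [(182.2,218.3),(193.7,250)]: print("plate",atz(c,p,8)[:2].round(1))
H=[(152.7,230),(165.8,225.2),(174.8,256.5),(162.3,259.5)]
for p in H: print("head",atz(c,p,138)[:2].round(1))
P=np.array([atz(c,p,138)[:2] for p in H]);print(P.mean(0))
dot=atz(c,(140+117/6,200+187/6),138);print("dot",dot)
def box(cx,cy,yaw,L,W,z0,z1):
    a=np.radians(yaw);R=np.array([[np.cos(a),-np.sin(a)],[np.sin(a),np.cos(a)]])
    q=np.array([[L,W],[-L,W],[-L,-W],[L,-W]])/2@R.T+[cx,cy]
    return np.r_[np.c_[q,[z0]*4],np.c_[q,[z1]*4]]
B=np.array([534.3,13.2]);by=5.6;a=np.radians(by);R=np.array([[np.cos(a),-np.sin(a)],[np.sin(a),np.cos(a)]])
bx=[box(*B,by,200,200,0,18)]
for sx,sy,rot in[(-62,-27,90),(-27,62,0),(62,27,90),(27,-62,0)]:
    q=B+R@[sx,sy];print("slot",q.round(1)); bx.append(box(*q,by+rot,120,50,18,63))
bx.append(box(428.8,-226.3,13.5,120,50,0,45));bx.append(box(559.6,-375.1,7.4,120,50,0,45))
for n,cc,roi,k in(("top",c,(240,160,440,290),4),("side",s,(220,180,400,310),4)):
    x0,y0,x1,y1=roi
    v=cv2.resize(cc["color"][y0:y1,x0:x1,::-1],None,fx=k,fy=k,interpolation=cv2.INTER_CUBIC)
    for b in bx:
        p=proj(cc,b);p=((p-[x0,y0]+.5)*k-.5).round().astype(int)
        for i,j in[(0,1),(1,2),(2,3),(3,0),(4,5),(5,6),(6,7),(7,4),(0,4),(1,5),(2,6),(3,7)]:
            cv2.line(v,tuple(map(int,p[i])),tuple(map(int,p[j])),(255,0,0) if i<4 and j<4 else (0,0,255),1)
    cv2.imwrite(f"pics/ov_{n}.png",v)
```

```text
plate [510.6 331.6]
plate [413.2 292.9]
head [470.4 381.6]
head [484.4 344.7]
head [397.9 316.7]
head [388.9 351.8]
[435.40249849 348.71326504]
dot [467.50250311 362.08360371 138.        ]
slot [475.2 -19.7]
slot [501.4  72.3]
slot [593.4  46.1]
slot [567.2 -45.9]
```

View pics/ov_top.png

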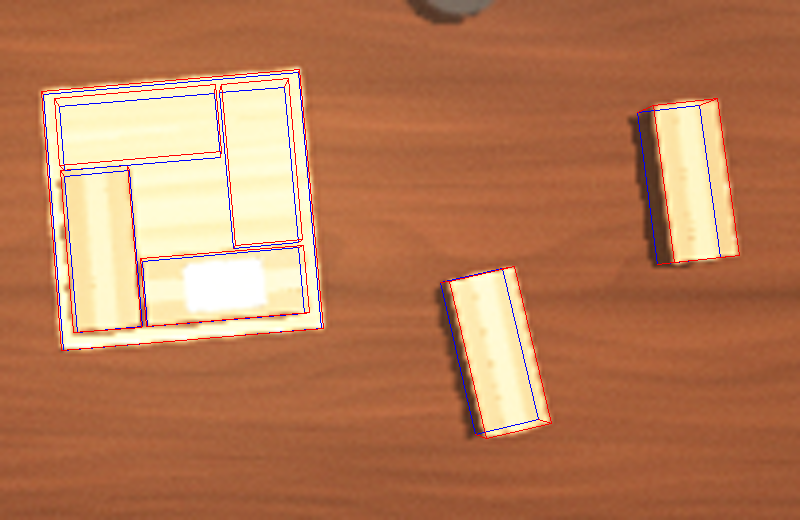

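View pics/ov_side.png

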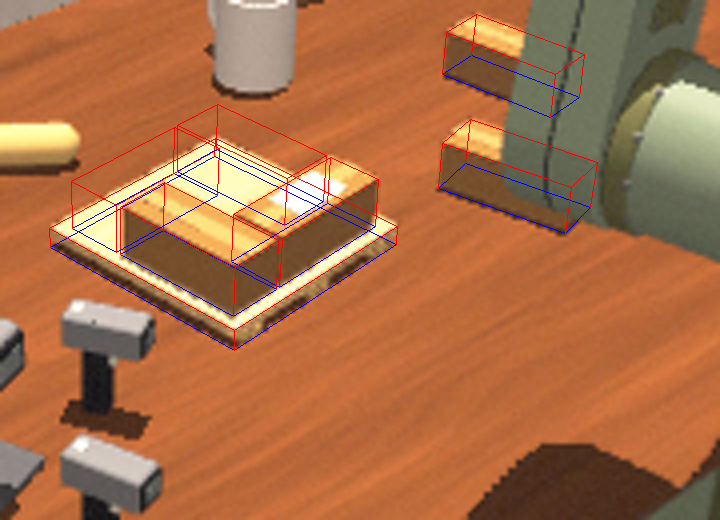

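The overlays fit both pictures well: board (534.3,13.2) at 5.6°, carton a (428.8,-226.3) at 13.5°, carton b (559.6,-375.1) at 7.4°. I take carton a to the right place first.

```bash
cat >> h.py <<'E'
def go(x,y,z,psi):
    "grasp-point target (mm), tool x world yaw (deg) -> row shift in m, rad"
    o=bot.get_obs();R=np.array(o["orientation"]);p=np.array(o["position"])
    d=R.T@(np.array([x,y,z+bot.tcp_to_grasp])-p)/1000
    cur=np.degrees(np.arctan2(R[1,0],R[0,0])); t=(cur-psi+180)%360-180
    print("t",round(o["time"],2),"grasp",(p-[0,0,bot.tcp_to_grasp]).round(1),"psi",round(cur,1),"open",round(o["opening"],1),"tilt",R[:,2].round(3),"F",np.round(o["ft_force"],1))
    print("  rows:",d.round(4),round(float(np.radians(t)),3))
E
cat > g.sh <<'E'
python3 -c "
from h import *
go($1)"
E
bash g.sh 417.1,-229.1,100,13.5
```

```text
t 1.7 grasp [ 192.7 -541.7  250. ] psi 19.6 open 85.0 tilt [-0. -0. -1.] F [ 0.6  0.3 -1. ]
  rows: [ 0.3162 -0.2194  0.15  ] 0.106
```

arm_command(
  targets=[
    [[1, 0.316, -0.219, 0.1, 0.106], [1, 0.316, -0.219, 0.1, 0.106], [1, 0.316, -0.219, 0.1, 0.106], [1, 0.316, -0.219, 0.1, 0.106], [1, 0.316, -0.219, 0.1, 0.106]],
  ],
  force=40,
)

```text
time: 2.12
position: [311.0, -376.5, 352.0]
orientation: [[0.973, 0.233, 0.001], [0.233, -0.973, -0.001], [0.0, 0.001, -1.0]]
ft_force: [1.1, -0.2, 0.3]
opening: 85.4
```

```bash
bash g.sh 417.1,-229.1,60,13.5
```

```text
t 2.12 grasp [ 311.  -376.5  197.3] psi 13.5 open 85.4 tilt [ 0.001 -0.001 -1.   ] F [ 1.1 -0.2  0.3]
  rows: [ 0.1375 -0.1187  0.1373] -0.001
```

arm_command(
  targets=[
    [[1, 0.138, -0.119, 0.1, 0], [1, 0.138, -0.119, 0.1, 0], [1, 0.138, -0.119, 0.1, 0], [1, 0.138, -0.119, 0.1, 0], [1, 0.138, -0.119, 0.1, 0]],
  ],
)

```text
time: 2.53
position: [417.8, -227.9, 252.0]
orientation: [[0.973, 0.233, 0.002], [0.233, -0.973, -0.001], [0.001, 0.002, -1.0]]
ft_force: [1.0, -0.9, 0.5]
opening: 85.6
```

```bash
bash g.sh 417.1,-229.1,25,13.5
```

```text
t 2.53 grasp [ 417.8 -227.9   97.3] psi 13.4 open 85.6 tilt [ 0.002 -0.001 -1.   ] F [ 1.  -0.9  0.5]
  rows: [-0.0011  0.0009  0.0723] -0.001
```

arm_command(
  targets=[
    [[1, -0.001, 0.001, 0.035, 0], [1, -0.001, 0.001, 0.072, 0], [1, -0.001, 0.001, 0.072, 0], [-1, -0.001, 0.001, 0.072, 0], [-1, -0.001, 0.001, 0.072, 0]],
  ],
)

```text
time: 2.95
position: [417.8, -230.1, 181.5]
orientation: [[0.973, 0.232, 0.003], [0.232, -0.973, -0.003], [0.003, 0.004, -1.0]]
ft_force: [0.4, -0.1, -0.2]
opening: 64.0
```

arm_command(
  targets=[
    [[-1, 0, 0, 0, 0], [-1, 0, 0, 0, 0], [-1, 0, 0, 0, 0], [-1, 0, 0, 0, 0], [-1, 0, 0, 0, 0]],
  ],
)

```text
time: 3.37
position: [419.0, -231.6, 184.5]
orientation: [[0.973, 0.231, 0.008], [0.231, -0.973, -0.007], [0.006, 0.009, -1.0]]
ft_force: [-1.1, -0.4, 7.9]
opening: 49.3
```

```bash
bash g.sh 555.3,-47.1,110,5.6
```

```text
t 3.37 grasp [ 419.  -231.6   29.8] psi 13.4 open 49.3 tilt [ 0.008 -0.007 -1.   ] F [-1.1 -0.4  7.9]
  rows: [ 0.1758 -0.1473 -0.0804] 0.136
```

arm_command(
  targets=[
    [[-1, 0, 0, -0.04, 0], [-1, 0, 0, -0.08, 0], [-1, 0.03, -0.025, -0.085, 0.05], [-1, 0.06, -0.05, -0.085, 0.136], [-1, 0.09, -0.075, -0.085, 0.136]],
  ],
)

```text
time: 3.78
position: [489.7, -137.4, 272.5]
orientation: [[0.996, 0.091, 0.014], [0.091, -0.996, -0.01], [0.013, 0.011, -1.0]]
ft_force: [0.8, -0.7, -1.9]
opening: 49.9
```

```bash
bash g.sh 555.3,-47.1,110,5.6; python3 -c "
from h import *
for n in('top','side'): save(bot.camera(n),n+'1')"
```

```text
t 3.78 grasp [ 489.7 -137.4  117.8] psi 5.2 open 49.9 tilt [ 0.014 -0.01  -1.   ] F [ 0.8 -0.7 -1.9]
  rows: [ 0.0735 -0.084   0.0078] -0.006
```

View pics/side1.png

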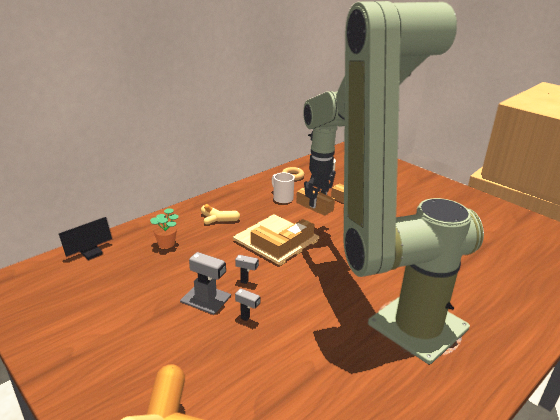

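View pics/top1.png

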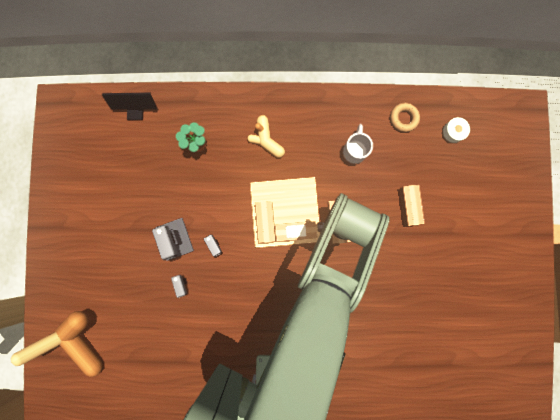

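```bash
cat >> h.py <<'E'
def go(x,y,z,psi):
    o=bot.get_obs();R=np.array(o["orientation"]);p=np.array(o["position"]);g=p+bot.tcp_to_grasp*R[:,2]
    d=R.T@(np.array([x,y,z])-g)/1000
    cur=np.degrees(np.arctan2(R[1,0],R[0,0])); t=(cur-psi+180)%360-180
    print("t",round(o["time"],2),"grasp",g.round(1),"psi",round(cur,1),"open",round(o["opening"],1),"tilt",R[:,2].round(3),"F",np.round(o["ft_force"],1),"q",np.round(o["q"],2))
    print("  rows:",d.round(4),round(float(np.radians(t)),3))
E
bash g.sh 557.3,-46.9,100,5.6
```

```text
t 3.88 grasp [ 492.9 -135.   116.7] psi 5.9 open 49.5 tilt [ 0.013 -0.007 -1.   ] F [-0.5 -1.4 -1.3] q [-0.44  0.22  1.83 -0.    1.08  1.03]
  rows: [ 0.0729 -0.0812  0.0169] 0.005
```

arm_command(
  targets=[
    [[-1, 0.036, -0.04, 0.005, 0.005], [-1, 0.073, -0.081, 0.01, 0.005], [-1, 0.073, -0.081, 0.017, 0.005], [-1, 0.073, -0.081, 0.017, 0.005], [-1, 0.073, -0.081, 0.017, 0.005]],
  ],
)

```text
time: 4.3
position: [555.5, -45.3, 254.5]
orientation: [[0.995, 0.1, 0.012], [0.1, -0.995, -0.007], [0.012, 0.009, -1.0]]
ft_force: [0.4, -1.0, -0.5]
opening: 49.8
```

```bash
bash g.sh 557.3,-46.9,50,5.6
python3 - <<'E'
from h import *
for n in('top','side'):
    c=bot.camera(n); save(c,n+'2')
    if n=="side":
        v=cv2.resize(c["color"][160:300,200:400,::-1],None,fx=4,fy=4,interpolation=cv2.INTER_CUBIC);cv2.imwrite("pics/s2.png",v)
E
```

```text
t 4.3 grasp [557.4 -46.5  99.9] psi 5.7 open 49.8 tilt [ 0.012 -0.007 -1.   ] F [ 0.4 -1.  -0.5] q [-0.24  0.34  1.72 -0.    1.07  1.24]
  rows: [-0.0007 -0.      0.0499] 0.002
```

View pics/s2.png

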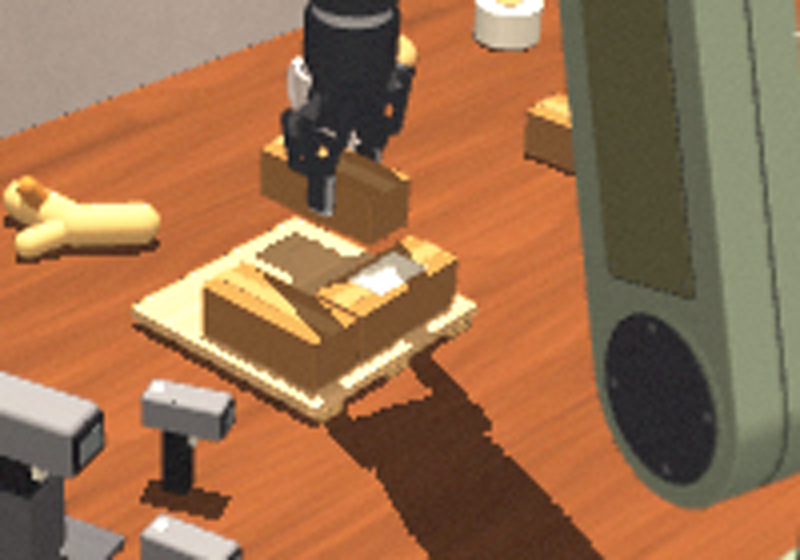

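arm_command(
  targets=[
    [[-1, -0.001, 0, 0.025, 0.002], [-1, -0.001, 0, 0.04, 0.002], [-1, -0.001, 0, 0.05, 0.002], [-1, -0.001, 0, 0.051, 0.002], [-1, -0.001, 0, 0.051, 0.002]],
  ],
)

```text
time: 4.82
position: [554.3, -48.3, 204.0]
orientation: [[0.996, 0.093, 0.012], [0.094, -0.996, -0.008], [0.012, 0.009, -1.0]]
ft_force: [-0.6, 0.0, -2.0]
opening: 49.7
```

```bash
bash g.sh 557.3,-46.9,48,5.6
```

```text
t 4.82 grasp [556.2 -49.5  49.3] psi 5.4 open 49.7 tilt [ 0.012 -0.008 -1.   ] F [-0.6  0.  -2. ] q [-0.24  0.41  1.74 -0.01  0.98  1.24]
  rows: [ 0.0013 -0.0025  0.0013] -0.004
```

arm_command(
  targets=[
    [[-1, 0.001, -0.002, 0, 0], [-1, 0.001, -0.002, 0.002, 0], [0, 0.001, -0.002, 0.002, 0], [1, 0.001, -0.002, 0.002, 0], [1, 0.001, -0.002, 0.002, 0]],
  ],
)

```text
time: 5.23
position: [555.4, -46.2, 202.5]
orientation: [[0.996, 0.094, 0.013], [0.094, -0.996, -0.008], [0.013, 0.009, -1.0]]
ft_force: [-0.5, -0.1, -0.3]
opening: 71.7
```

arm_command(
  targets=[
    [[1, 0, 0, 0, 0], [1, 0, 0, -0.01, 0], [1, 0, 0, -0.04, 0], [1, 0, 0, -0.08, 0], [1, 0, 0, -0.12, 0]],
  ],
)

```text
time: 5.65
position: [553.1, -45.0, 323.4]
orientation: [[0.996, 0.094, 0.011], [0.094, -0.996, -0.007], [0.01, 0.008, -1.0]]
ft_force: [1.1, -0.7, -0.3]
opening: 85.7
```

```bash
bash g.sh 547.7,-376.6,110,7.4
```

```text
t 5.65 grasp [554.7 -46.1 168.7] psi 5.4 open 85.7 tilt [ 0.011 -0.007 -1.   ] F [ 1.1 -0.7 -0.3] q [-0.24  0.24  1.68 -0.    1.21  1.24]
  rows: [-0.0386  0.3279  0.061 ] -0.035
```

arm_command(
  targets=[
    [[1, -0.005, 0.041, 0, -0.035], [1, -0.01, 0.083, 0, -0.035], [1, -0.015, 0.125, 0.01, -0.035], [1, -0.02, 0.166, 0.02, -0.035], [1, -0.025, 0.208, 0.03, -0.035]],
  ],
)

```text
time: 6.07
position: [548.0, -251.4, 297.4]
orientation: [[0.992, 0.129, 0.013], [0.129, -0.992, -0.008], [0.011, 0.01, -1.0]]
ft_force: [-0.1, -0.3, -0.4]
opening: 85.6
```

```bash
bash g.sh 547.7,-376.6,100,7.4;  python3 - <<'E'
from h import *
c=bot.camera("top"); save(c,"top3")
cv2.imwrite("pics/t3.png",cv2.resize(c["color"][165:265,230:430,::-1],None,fx=4,fy=4,interpolation=cv2.INTER_CUBIC))
E
```

```text
t 6.07 grasp [ 550.  -252.7  142.7] psi 7.4 open 85.6 tilt [ 0.013 -0.008 -1.   ] F [-0.1 -0.3 -0.4] q [-0.57  0.37  1.57 -0.    1.19  0.87]
  rows: [-0.0188  0.1221  0.0437] 0.0
```

View pics/t3.png

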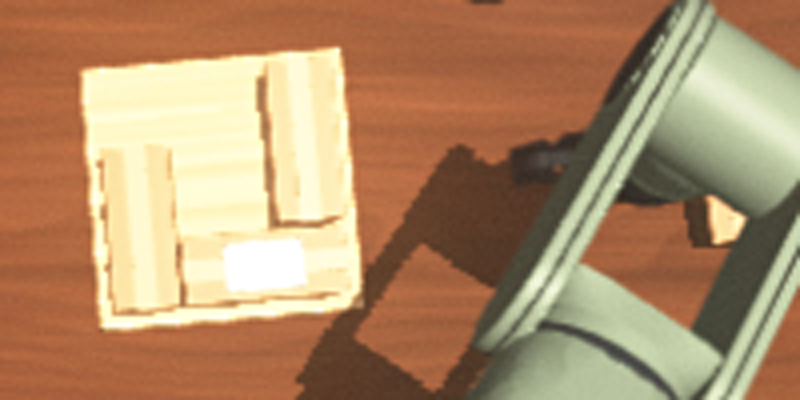

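Carton a lies neatly in the right place: crop (305,140), parallel to the board, with its near end close to the labelled carton. Next is carton b.

arm_command(
  targets=[
    [[1, -0.006, 0.041, 0.01, 0], [1, -0.012, 0.082, 0.02, 0], [1, -0.019, 0.122, 0.03, 0], [1, -0.019, 0.122, 0.044, 0], [1, -0.019, 0.122, 0.044, 0]],
  ],
)

```text
time: 6.53
position: [542.0, -385.3, 250.7]
orientation: [[0.993, 0.119, 0.008], [0.119, -0.993, -0.012], [0.006, 0.013, -1.0]]
ft_force: [-1.1, 0.8, -0.7]
opening: 85.3
```

```bash
bash g.sh 547.7,-376.6,27,7.4
```

```text
t 6.53 grasp [ 543.2 -387.2   96. ] psi 6.9 open 85.3 tilt [ 0.008 -0.012 -1.   ] F [-1.1  0.8 -0.7] q [-0.75  0.54  1.43 -0.    1.16  0.71]
  rows: [ 0.0053 -0.0109  0.0689] -0.01
```

arm_command(
  targets=[
    [[1, 0.005, -0.011, 0.01, -0.01], [1, 0.005, -0.011, 0.02, -0.01], [1, 0.005, -0.011, 0.02, -0.01]],
  ],
)

```text
time: 6.78
position: [545.4, -370.9, 227.9]
orientation: [[0.991, 0.132, 0.004], [0.132, -0.991, -0.008], [0.003, 0.009, -1.0]]
ft_force: [-0.4, -0.3, -0.8]
opening: 85.1
```

```bash
bash g.sh 547.7,-376.6,27,7.4
```

```text
t 6.78 grasp [ 546.  -372.2   73.2] psi 7.6 open 85.1 tilt [ 0.004 -0.008 -1.   ] F [-0.4 -0.3 -0.8] q [-0.73  0.56  1.45 -0.    1.12  0.71]
  rows: [0.001  0.0042 0.0462] 0.003
```

arm_command(
  targets=[
    [[1, 0.001, 0.003, 0.015, 0], [1, 0.001, 0.003, 0.035, 0], [1, 0.001, 0.003, 0.045, 0], [-1, 0.001, 0.003, 0.045, 0], [-1, 0.001, 0.003, 0.045, 0]],
  ],
)

```text
time: 7.2
position: [547.0, -373.0, 182.5]
orientation: [[0.991, 0.133, 0.002], [0.133, -0.991, -0.007], [0.002, 0.007, -1.0]]
ft_force: [0.2, 0.1, 0.2]
opening: 64.0
```

arm_command(
  targets=[
    [[-1, 0, 0, 0, 0], [-1, 0, 0, 0, 0], [-1, 0, 0, 0, 0], [-1, 0, 0, 0, 0], [-1, 0, 0, 0, 0]],
  ],
)

```text
time: 7.62
position: [547.7, -373.4, 184.1]
orientation: [[0.991, 0.133, 0.005], [0.133, -0.991, -0.008], [0.004, 0.009, -1.0]]
ft_force: [0.9, 1.3, 4.8]
opening: 49.8
```

```bash
bash g.sh 594.6,34.2,110,95.6
```

```text
t 7.62 grasp [ 548.4 -374.7   29.4] psi 7.7 open 49.8 tilt [ 0.005 -0.008 -1.   ] F [0.9 1.3 4.8] q [-0.73  0.62  1.46 -0.    1.05  0.71]
  rows: [ 0.1005 -0.3983 -0.0838] -1.535
```

arm_command(
  targets=[
    [[-1, 0, 0, -0.03, 0], [-1, 0, 0, -0.07, -0.05], [-1, 0.005, -0.03, -0.1, -0.17], [-1, 0.015, -0.07, -0.1, -0.29], [-1, 0.025, -0.11, -0.1, -0.41]],
  ],
)

```text
time: 8.03
position: [558.0, -260.9, 286.6]
orientation: [[0.854, 0.519, 0.011], [0.519, -0.854, -0.012], [0.003, 0.016, -1.0]]
ft_force: [0.5, 0.4, -2.5]
opening: 49.7
```

```bash
bash g.sh 594.5,35.1,115,95.6
```

```text
t 8.03 grasp [ 559.6 -262.7  132. ] psi 31.3 open 49.7 tilt [ 0.011 -0.012 -1.   ] F [ 0.5  0.4 -2.5] q [-0.58  0.4   1.55 -0.    1.18  0.45]
  rows: [ 0.1845 -0.2366  0.0137] -1.122
```

arm_command(
  targets=[
    [[-1, 0.024, -0.031, 0, -0.12], [-1, 0.048, -0.062, 0, -0.24], [-1, 0.072, -0.093, 0, -0.36], [-1, 0.096, -0.124, 0, -0.48], [-1, 0.12, -0.155, 0, -0.6]],
  ],
)

```text
time: 8.45
position: [579.3, -64.2, 283.9]
orientation: [[0.407, 0.913, 0.009], [0.913, -0.407, -0.012], [-0.007, 0.013, -1.0]]
ft_force: [0.8, -0.8, -0.6]
opening: 49.4
```

```bash
bash g.sh 594.5,35.1,115,95.6
```

```text
t 8.45 grasp [580.8 -66.1 129.2] psi 66.0 open 49.4 tilt [ 0.009 -0.012 -1.   ] F [ 0.8 -0.8 -0.6] q [-0.26  0.34  1.63 -0.01  1.15  0.17]
  rows: [ 0.0981 -0.0288  0.0132] -0.517
```

arm_command(
  targets=[
    [[-1, 0.03, -0.01, 0, -0.12], [-1, 0.06, -0.02, 0, -0.24], [-1, 0.085, -0.027, 0, -0.36], [-1, 0.098, -0.029, 0.01, -0.48], [-1, 0.098, -0.029, 0.013, -0.517]],
  ],
)

```text
time: 8.87
position: [592.3, 40.1, 268.4]
orientation: [[-0.106, 0.994, 0.007], [0.994, 0.106, -0.011], [-0.012, 0.006, -1.0]]
ft_force: [-0.7, -1.3, -2.8]
opening: 49.2
```

arm_command(
  targets=[
    [[-1, 0, 0, 0, 0], [-1, 0, 0, 0, 0], [-1, 0, 0, 0, 0]],
  ],
)

```text
time: 9.12
position: [592.0, 39.9, 268.1]
orientation: [[-0.105, 0.994, 0.007], [0.994, 0.105, -0.011], [-0.012, 0.005, -1.0]]
ft_force: [0.0, 0.3, -1.5]
opening: 49.4
```

```bash
bash g.sh 594.5,35.1,75,95.6
```

```text
t 9.12 grasp [593.   38.2 113.4] psi 96.0 open 49.4 tilt [ 0.007 -0.011 -1.   ] F [ 0.   0.3 -1.5] q [-0.08  0.39  1.61 -0.01  1.13 -0.18]
  rows: [-0.0028  0.0009  0.0385] 0.007
```

```bash
cat >> h.py <<'E'
def box(cx,cy,yaw,L,W,z0,z1):
    a=np.radians(yaw);R=np.array([[np.cos(a),-np.sin(a)],[np.sin(a),np.cos(a)]])
    q=np.array([[L,W],[-L,W],[-L,-W],[L,-W]])/2@R.T+[cx,cy]
    return np.r_[np.c_[q,[z0]*4],np.c_[q,[z1]*4]]
def over(c,roi,k,bx,fn):
    x0,y0,x1,y1=roi
    v=cv2.resize(c["color"][y0:y1,x0:x1,::-1],None,fx=k,fy=k,interpolation=cv2.INTER_CUBIC)
    for b in bx:
        p=proj(c,b);p=((p-[x0,y0]+.5)*k-.5).round().astype(int)
        for i,j in[(0,1),(1,2),(2,3),(3,0),(4,5),(5,6),(6,7),(7,4),(0,4),(1,5),(2,6),(3,7)]:
            cv2.line(v,tuple(map(int,p[i])),tuple(map(int,p[j])),(255,0,0) if i<4 and j<4 else (0,0,255),1)
    cv2.imwrite(f"pics/{fn}.png",v)
E
python3 - <<'E'
from h import *
s=bot.camera("side")
a=np.radians(96)
over(s,(200,160,360,300),5,[box(593+11.1*np.cos(a),38.2+11.1*np.sin(a),96,120,50,84,129),box(593.4,46.1,95.6,120,50,18,18)],"s4")
E
```

View pics/s4.png

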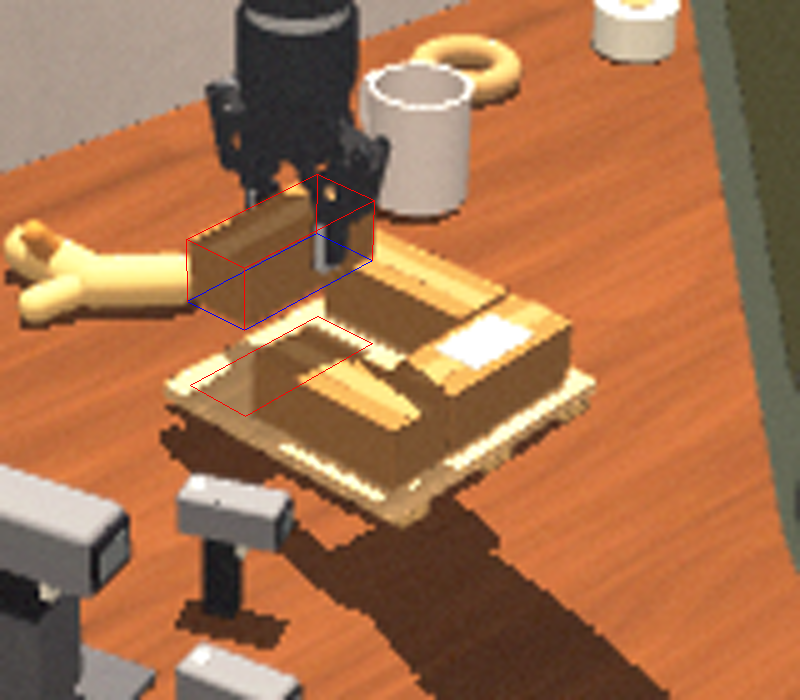

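arm_command(
  targets=[
    [[-1, -0.003, 0.0015, 0.01, 0.007], [-1, -0.003, 0.0015, 0.025, 0.007], [-1, -0.003, 0.0015, 0.038, 0.007], [-1, -0.003, 0.0015, 0.038, 0.007], [-1, -0.003, 0.0015, 0.038, 0.007]],
  ],
)

```text
time: 9.58
position: [593.6, 36.0, 228.9]
orientation: [[-0.097, 0.995, 0.004], [0.995, 0.097, -0.011], [-0.011, 0.003, -1.0]]
ft_force: [0.7, -0.4, -1.6]
opening: 49.1
```

```bash
bash g.sh 595,35.1,48,95.6
```

```text
t 9.58 grasp [594.2  34.3  74.2] psi 95.6 open 49.1 tilt [ 0.004 -0.011 -1.   ] F [ 0.7 -0.4 -1.6] q [-0.08  0.44  1.63 -0.01  1.07 -0.17]
  rows: [0.001  0.0008 0.0262] -0.001
```

arm_command(
  targets=[
    [[-1, 0.001, 0.001, 0.012, 0], [-1, 0.001, 0.001, 0.02, 0], [-1, 0.001, 0.001, 0.026, 0], [-1, 0.001, 0.001, 0.026, 0], [-1, 0.001, 0.001, 0.026, 0]],
  ],
)

```text
time: 10.0
position: [594.5, 36.8, 202.4]
orientation: [[-0.097, 0.995, 0.004], [0.995, 0.097, -0.011], [-0.011, 0.002, -1.0]]
ft_force: [-0.6, -0.0, -1.6]
opening: 49.2
```

```bash
bash g.sh 595,35.1,48,95.6
```

```text
t 10.0 grasp [595.1  35.2  47.7] psi 95.6 open 49.2 tilt [ 0.004 -0.011 -1.   ] F [-0.6 -0.  -1.6] q [-0.08  0.48  1.64 -0.01  1.02 -0.17]
  rows: [-0.     -0.0001 -0.0003] -0.001
```

arm_command(
  targets=[
    [[-1, 0, 0, 0.001, 0], [0, 0, 0, 0.001, 0], [1, 0, 0, 0.001, 0], [1, 0, 0, 0.001, 0], [1, 0, 0, 0.001, 0]],
  ],
)

```text
time: 10.42
position: [594.6, 36.8, 201.5]
orientation: [[-0.097, 0.995, 0.004], [0.995, 0.097, -0.011], [-0.011, 0.003, -1.0]]
ft_force: [-0.9, 0.1, 0.4]
opening: 82.9
```

arm_command(
  targets=[
    [[1, 0, 0, 0, 0], [1, 0, 0, -0.01, 0], [1, 0, 0, -0.04, 0], [1, 0, 0, -0.08, 0], [1, 0, 0, -0.12, 0]],
  ],
)

```text
time: 10.83
position: [593.4, 38.2, 322.1]
orientation: [[-0.097, 0.995, 0.001], [0.995, 0.097, -0.01], [-0.01, 0.0, -1.0]]
ft_force: [1.6, -0.1, 0.1]
opening: 85.5
```

```bash
bash g.sh 435,348,200,20
```

```text
t 10.83 grasp [593.6  36.6 167.4] psi 95.6 open 85.5 tilt [ 0.001 -0.01  -1.   ] F [ 1.6 -0.1  0.1] q [-0.08  0.32  1.57 -0.01  1.24 -0.17]
  rows: [ 0.3249 -0.1277 -0.036 ] 1.319
```

arm_command(
  targets=[
    [[1, 0.03, 0, -0.01, 0.12], [1, 0.06, -0.015, -0.02, 0.24], [1, 0.095, -0.03, -0.04, 0.36], [1, 0.13, -0.05, -0.06, 0.48], [1, 0.16, -0.063, -0.06, 0.6]],
  ],
)

```text
time: 11.25
position: [515.1, 193.2, 385.4]
orientation: [[0.488, 0.873, 0.009], [0.873, -0.488, -0.009], [-0.003, 0.012, -1.0]]
ft_force: [1.7, 1.0, 0.2]
opening: 85.0
```

```bash
bash g.sh 435,348,225,20
python3 - <<'E'
from h import *
c=bot.camera("top"); save(c,"top5")
B=np.array([534.3,13.2]);by=5.6;a=np.radians(by);R=np.array([[np.cos(a),-np.sin(a)],[np.sin(a),np.cos(a)]])
bx=[]
for sx,sy,rot in[(-62,-27,90),(-27,62,0),(62,27,90),(27,-62,0)]:
    q=B+R@[sx,sy]; bx.append(box(*q,by+rot,120,50,63,63))
over(c,(235,165,335,260),6,bx,"t5"); s=bot.camera("side"); over(s,(180,180,340,320),5,[],"s5")
E
```

```text
t 11.25 grasp [516.4 191.9 230.7] psi 60.8 open 85.0 tilt [ 0.009 -0.009 -1.   ] F [1.7 1.  0.2] q [ 0.2   0.17  1.63 -0.01  1.34  0.72]
  rows: [ 0.0966 -0.1473  0.0037] 0.712
```

View pics/t5.png

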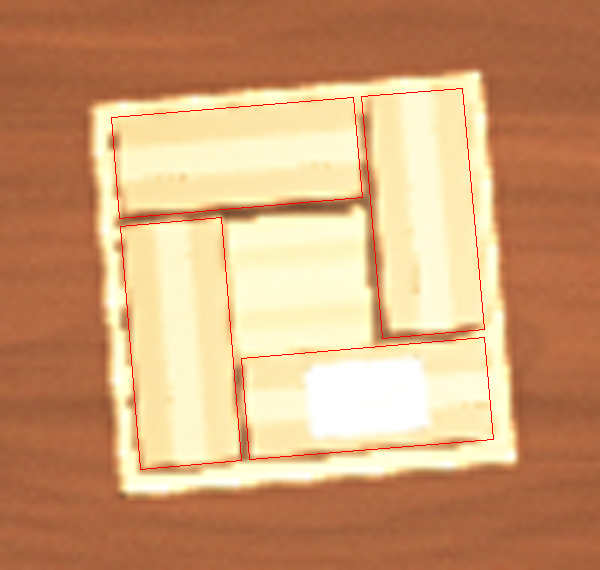

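View pics/s5.png

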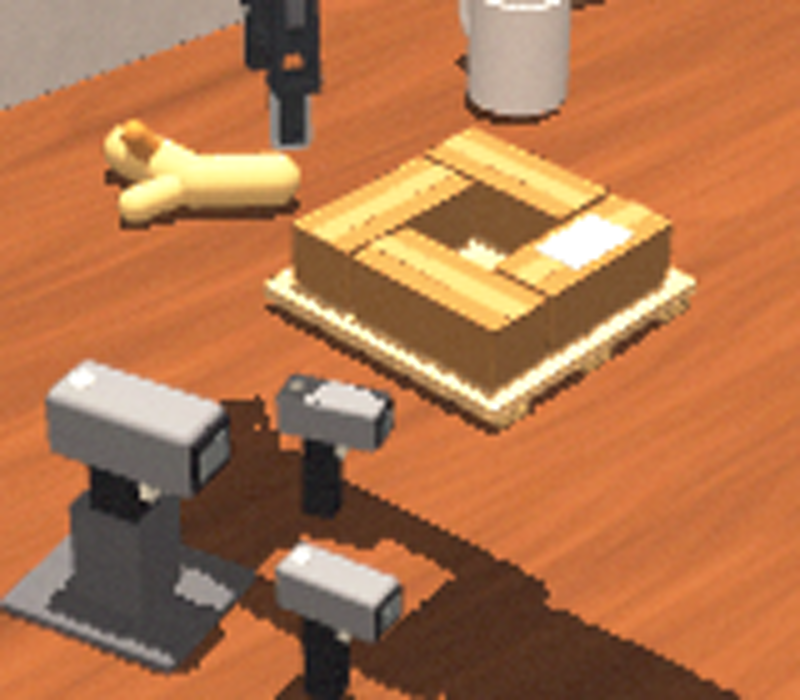

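The ring is complete; all four carton tops match the slot outlines in the top view to within about 2 mm. Now I refine the scanner's pose.

Run:
```python
from h import *
c=bot.camera("top"); s=bot.camera("side")
y=20;a=np.radians(y);hc=np.array([435.4,348.7]);ho=hc+10*np.array([np.cos(a),np.sin(a)])
bx=[box(*hc,y,90,40,98,138),box(*ho,y,110,90,0,8),box(*ho,y,44,40,8,68)]
over(c,(140,200,240,280),8,bx,"t6"); over(s,(170,240,260,320),8,bx,"s6")
```

```text
(no output)
```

View pics/t6.png

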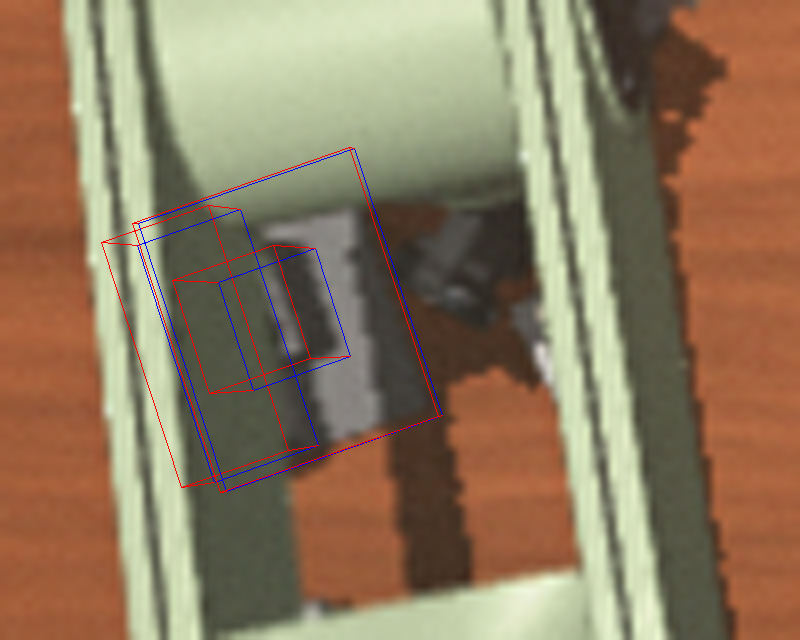

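View pics/s6.png

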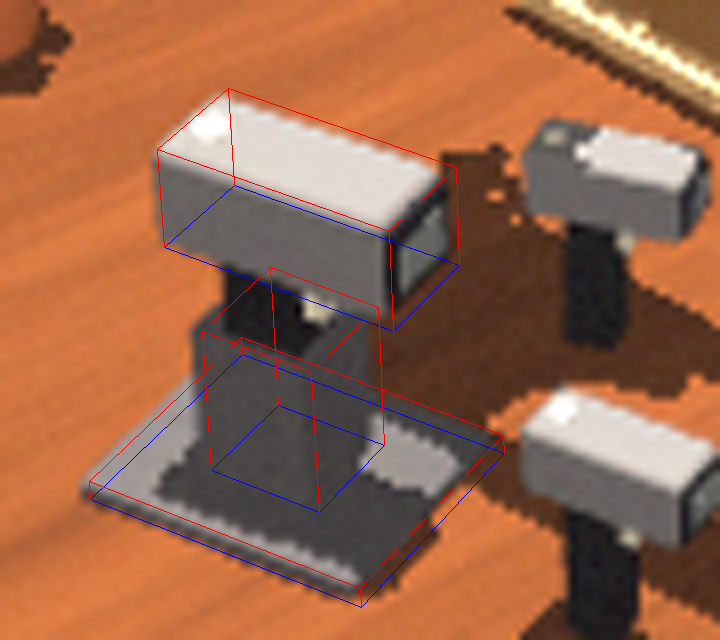

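Run:
```python
from h import *
from scipy.optimize import least_squares
s=bot.camera("side")
c=bot.camera("top")
t6=lambda p:(np.array(p)+.5)/6-.5+[140,200]
s8=lambda p:(np.array(p)+.5)/8-.5+[170,240]
# box order: (+x+y),(-x+y),(-x-y),(+x-y); bottom 0-3, top 4-7
head=[(c,4,t6((75,182))),(c,7,t6((155,152))),(c,6,t6((208,338))),(c,5,t6((133,357))),
      (s,4,s8((155,155))),(s,7,s8((226,97))),(s,5,s8((386,234))),(s,6,s8((444,166))),(s,1,s8((392,322)))]
plate=[(c,7,t6((254,108))),(c,6,t6((323,298))),(s,0,s8((84,497))),(s,1,s8((360,606))),]
def fit(obs,L,W,z0,z1,x0):
    def f(p):
        b=box(p[0],p[1],p[2],L,W,z0,z1); return np.concatenate([proj(cc,b[i:i+1])[0]-q for cc,i,q in obs])
    r=least_squares(f,x0,loss="soft_l1"); return r.x.round(1),r.fun.reshape(-1,2).round(1).tolist()
print(fit(head,90,40,98,138,[435,348,20.]))
print(fit(plate,110,90,0,8,[445,352,20.]))
```

```text
(array([435.8, 350. ,  20. ]), [[-0.3, -0.2], [-0.3, 0.1], [0.9, -0.3], [-0.0, 1.2], [-0.2, -0.7], [-0.2, -1.0], [-0.1, -0.2], [1.0, 0.2], [-0.4, 1.2]])
(array([447.1, 354. ,  21.7]), [[0.0, -0.6], [0.6, 0.9], [-0.2, 0.6], [-0.2, -0.2]])
```

arm_command(
  targets=[
    [[1, 0.025, -0.035, 0, 0.12], [1, 0.05, -0.07, 0, 0.24], [1, 0.07, -0.105, 0, 0.36], [1, 0.09, -0.14, 0, 0.48], [1, 0.105, -0.15, 0, 0.6]],
  ],
)

```text
time: 11.97
position: [433.7, 355.9, 377.8]
orientation: [[0.886, 0.463, -0.001], [0.463, -0.886, -0.012], [-0.006, 0.01, -1.0]]
ft_force: [0.3, 0.2, 0.1]
opening: 85.4
```

```bash
bash g.sh 452.7,356.3,200,20.5
```

```text
t 11.97 grasp [433.5 354.1 223.1] psi 27.6 open 85.4 tilt [-0.001 -0.012 -1.   ] F [0.3 0.2 0.1] q [ 0.54  0.2   1.6  -0.01  1.34  1.63]
  rows: [0.0182 0.0068 0.0231] 0.124
```

arm_command(
  targets=[
    [[1, 0.018, 0.007, 0.01, 0.124], [1, 0.018, 0.007, 0.02, 0.124], [1, 0.018, 0.007, 0.023, 0.124], [1, 0.018, 0.007, 0.023, 0.124], [1, 0.018, 0.007, 0.023, 0.124]],
  ],
)

```text
time: 12.38
position: [453.2, 356.5, 354.0]
orientation: [[0.937, 0.35, -0.003], [0.35, -0.937, -0.013], [-0.007, 0.011, -1.0]]
ft_force: [-0.6, 0.5, -0.2]
opening: 85.4
```

```bash
bash g.sh 452.7,356.3,122,20.5
```

```text
t 12.38 grasp [452.7 354.5 199.3] psi 20.5 open 85.4 tilt [-0.003 -0.013 -1.   ] F [-0.6  0.5 -0.2] q [ 0.52  0.26  1.59 -0.01  1.31  1.74]
  rows: [ 0.0012 -0.0026  0.0772] -0.001
```

arm_command(
  targets=[
    [[1, 0.001, -0.002, 0.02, 0], [1, 0.001, -0.002, 0.045, 0], [1, 0.001, -0.002, 0.07, 0], [1, 0.001, -0.002, 0.077, 0], [1, 0.001, -0.002, 0.077, 0]],
  ],
)

```text
time: 12.8
position: [452.4, 356.4, 274.8]
orientation: [[0.937, 0.349, -0.008], [0.349, -0.937, -0.016], [-0.013, 0.012, -1.0]]
ft_force: [-0.5, -0.3, 0.3]
opening: 85.1
```

```bash
bash g.sh 452.7,356.3,122,20.5
python3 - <<'E'
from h import *
s=bot.camera("side"); over(s,(150,180,270,320),5,[],"s7")
E
```

```text
t 12.8 grasp [451.2 354.  120.1] psi 20.4 open 85.1 tilt [-0.008 -0.016 -1.   ] F [-0.5 -0.3  0.3] q [ 0.52  0.35  1.65 -0.01  1.16  1.74]
  rows: [ 0.0022 -0.0016 -0.0019] -0.001
```

View pics/s7.png

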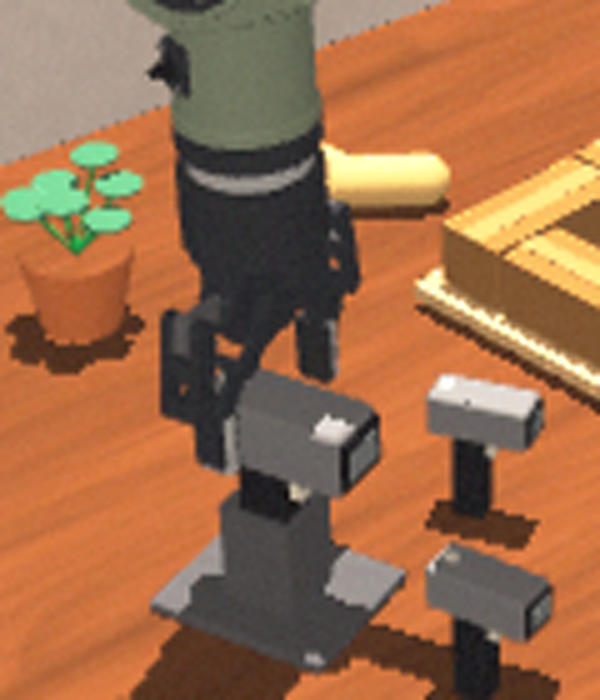

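arm_command(
  targets=[
    [[1, 0.001, -0.002, -0.004, 0], [0, 0.001, -0.002, -0.004, 0], [-1, 0.001, -0.002, -0.004, 0], [-1, 0.001, -0.002, -0.004, 0], [-1, 0.001, -0.002, -0.004, 0]],
  ],
  force=60,
)

```text
time: 13.27
position: [453.7, 359.7, 281.9]
orientation: [[0.937, 0.349, -0.003], [0.349, -0.937, -0.012], [-0.007, 0.01, -1.0]]
ft_force: [-6.6, 11.1, 21.3]
opening: 39.2
```

arm_command(
  targets=[
    [[-1, 0, 0, 0, 0], [-1, 0, 0, 0, 0], [-1, 0, 0, 0, 0], [-1, 0, 0, 0, 0]],
  ],
)

```text
time: 13.6
position: [453.7, 359.8, 282.0]
orientation: [[0.937, 0.349, -0.003], [0.349, -0.937, -0.012], [-0.007, 0.01, -1.0]]
ft_force: [1.0, -0.1, 0.7]
opening: 39.1
```

```bash
bash g.sh 452.7,356.3,122,20.5
```

```text
t 13.6 grasp [453.3 358.  127.3] psi 20.4 open 39.1 tilt [-0.003 -0.012 -1.   ] F [ 1.  -0.1  0.7] q [ 0.52  0.34  1.64 -0.01  1.17  1.74]
  rows: [-0.0011  0.0013  0.0054] -0.001
```

Gripped at an opening of 39 mm. Now I draw it straight up.

arm_command(
  targets=[
    [[-1, 0, 0, -0.015, 0], [-1, 0, 0, -0.035, 0], [-1, 0, 0, -0.06, 0], [-1, 0, 0, -0.085, 0], [-1, 0, 0, -0.09, 0]],
  ],
)

```text
time: 14.02
position: [455.0, 361.4, 376.3]
orientation: [[0.937, 0.349, 0.004], [0.349, -0.937, -0.008], [0.0, 0.009, -1.0]]
ft_force: [1.6, 1.4, -2.4]
opening: 39.0
```

arm_command(
  targets=[
    [[-1, 0, 0, 0, 0], [-1, 0, 0, 0, 0], [-1, 0, 0, 0, 0]],
  ],
)

```text
time: 14.27
position: [454.5, 361.1, 374.3]
orientation: [[0.937, 0.349, 0.001], [0.349, -0.937, -0.01], [-0.003, 0.009, -1.0]]
ft_force: [-0.3, -0.0, -3.2]
opening: 39.1
```

```bash
bash g.sh 452.7,356.3,122,20.5
python3 - <<'E'
from h import *
s=bot.camera("side"); over(s,(150,180,270,320),5,[],"s8")
E
```

```text
t 14.27 grasp [454.6 359.6 219.6] psi 20.4 open 39.1 tilt [ 0.001 -0.01  -1.   ] F [-0.3 -0.  -3.2] q [ 0.52  0.25  1.56 -0.01  1.34  1.74]
  rows: [-0.0027  0.0015  0.0976] -0.001
```

View pics/s8.png

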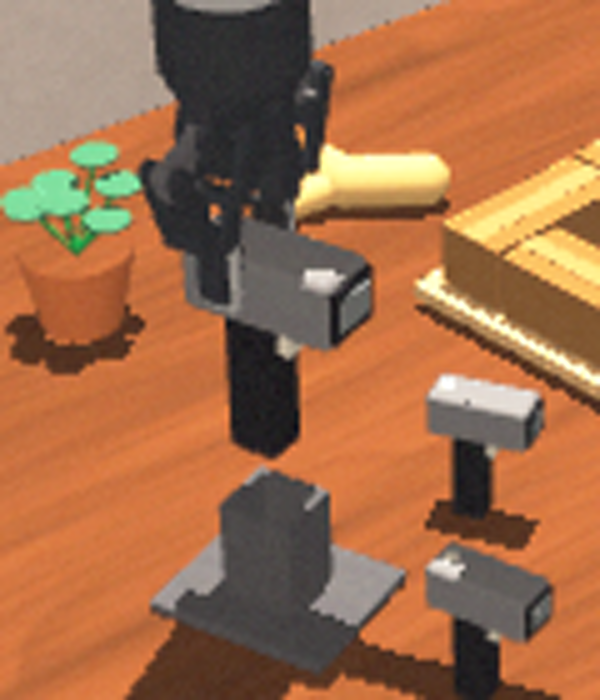

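The scanner is clear of the holder and still level. I loosen the grip to see whether it tips under its own weight.

arm_command(
  targets=[
    [[-1, 0, 0, 0, 0], [-1, 0, 0, 0, 0], [-1, 0, 0, 0, 0], [-1, 0, 0, 0, 0], [-1, 0, 0, 0, 0]],
  ],
  force=20,
)

```text
time: 14.73
position: [454.4, 361.0, 373.7]
orientation: [[0.937, 0.349, -0.0], [0.349, -0.937, -0.01], [-0.004, 0.01, -1.0]]
ft_force: [-0.4, 0.2, -2.2]
opening: 39.0
```

```bash
bash g.sh 452.7,356.3,122,20.5
python3 - <<'E'
from h import *
s=bot.camera("side"); over(s,(150,180,270,320),5,[],"s9")
E
```

```text
t 14.73 grasp [454.4 359.4 219. ] psi 20.4 open 39.0 tilt [-0.   -0.01 -1.  ] F [-0.4  0.2 -2.2] q [ 0.52  0.25  1.56 -0.01  1.34  1.74]
  rows: [-0.0023  0.0014  0.097 ] -0.001
```

View pics/s9.png

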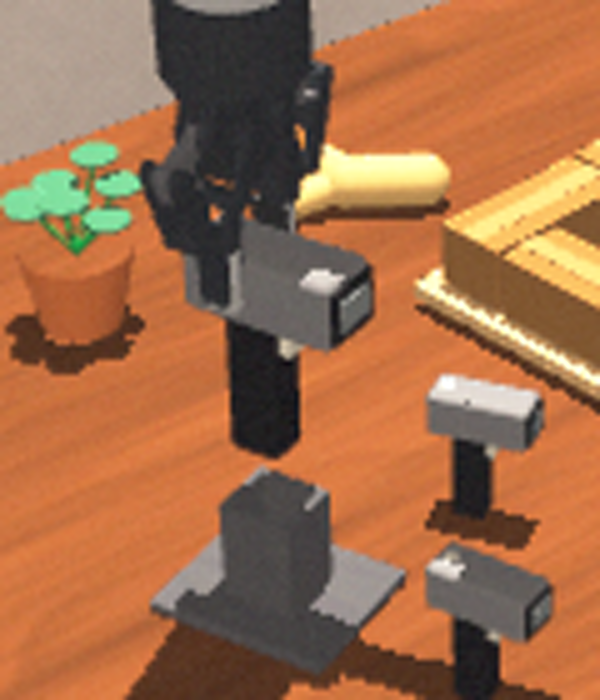

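It holds level even at 20 N, so I'll pivot it in the pads by dragging the handle against the back face of the fixed holder pocket. First I go behind the pocket, then down.

arm_command(
  targets=[
    [[-1, 0.02, 0, 0, 0], [-1, 0.043, 0, 0, 0], [-1, 0.045, 0, 0.02, 0], [-1, 0.045, 0, 0.05, 0], [-1, 0.045, 0, 0.068, 0]],
  ],
)

```text
time: 15.2
position: [496.7, 375.9, 303.7]
orientation: [[0.937, 0.349, -0.001], [0.349, -0.937, -0.011], [-0.005, 0.01, -1.0]]
ft_force: [-1.3, -1.0, -3.2]
opening: 39.4
```

arm_command(
  targets=[
    [[-1, 0, 0, 0, 0], [-1, 0, 0, 0, 0]],
  ],
)

```text
time: 15.37
position: [496.1, 375.5, 302.0]
orientation: [[0.937, 0.349, -0.005], [0.349, -0.937, -0.013], [-0.009, 0.01, -1.0]]
ft_force: [-0.1, -0.6, -0.2]
opening: 39.1
```

```bash
bash g.sh 419.8,343.9,151,20.5
python3 - <<'E'
from h import *
s=bot.camera("side"); over(s,(150,180,270,320),5,[],"s10")
E
```

```text
t 15.37 grasp [495.4 373.5 147.3] psi 20.4 open 39.1 tilt [-0.005 -0.013 -1.   ] F [-0.1 -0.6 -0.2] q [ 0.51  0.4   1.51 -0.01  1.24  1.73]
  rows: [-0.0812  0.0014 -0.0029] -0.002
```

View pics/s10.png

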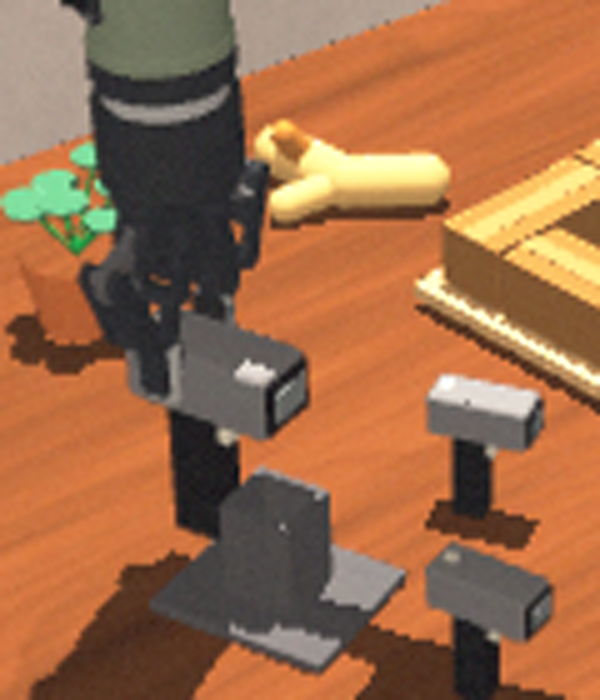

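The handle stands behind the pocket with its foot below the rim, at crop (205,530). I drag it slowly towards the nose side.

arm_command(
  targets=[
    [[-1, -0.01, 0, -0.001, 0], [-1, -0.019, 0, -0.002, 0], [-1, -0.027, 0, -0.003, 0], [-1, -0.035, 0, -0.003, 0], [-1, -0.042, 0, -0.003, 0]],
  ],
)

```text
time: 15.83
position: [458.7, 362.3, 310.8]
orientation: [[0.937, 0.349, 0.01], [0.349, -0.937, -0.005], [0.008, 0.008, -1.0]]
ft_force: [6.3, 3.0, -4.4]
opening: 39.1
```

```bash
bash g.sh 419.8,343.9,151,20.5
python3 - <<'E'
from h import *
s=bot.camera("side"); over(s,(150,180,270,320),5,[],"s11")
E
```

```text
t 15.83 grasp [460.3 361.6 156.2] psi 20.4 open 39.1 tilt [ 0.01  -0.005 -1.   ] F [ 6.3  3.  -4.4] q [ 0.52  0.32  1.61 -0.01  1.21  1.74]
  rows: [-0.0442  0.0024  0.0048] -0.001
```

View pics/s11.png

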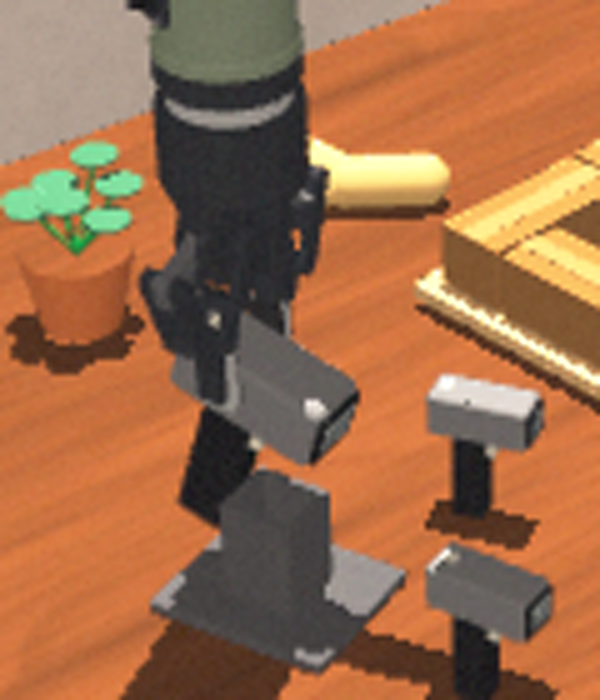

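Pivoting works; it is tipped about 20° already. I continue.

arm_command(
  targets=[
    [[-1, -0.009, 0.001, 0.002, 0], [-1, -0.019, 0.001, 0.004, 0], [-1, -0.029, 0.002, 0.005, 0], [-1, -0.038, 0.002, 0.005, 0], [-1, -0.046, 0.002, 0.005, 0]],
  ],
)

```text
time: 16.3
position: [417.3, 344.9, 309.8]
orientation: [[0.937, 0.349, 0.022], [0.35, -0.937, 0.001], [0.021, 0.007, -1.0]]
ft_force: [7.8, 2.4, -1.8]
opening: 39.0
```

```bash
bash g.sh 419.8,343.9,151,20.5
python3 - <<'E'
from h import *
s=bot.camera("side"); over(s,(150,180,270,320),5,[],"s12")
E
```

```text
t 16.3 grasp [420.7 345.1 155.1] psi 20.5 open 39.0 tilt [ 0.022  0.001 -1.   ] F [ 7.8  2.4 -1.8] q [ 0.53  0.23  1.72 -0.01  1.17  1.75]
  rows: [-0.0014  0.0008  0.0041] -0.001
```

View pics/s12.png

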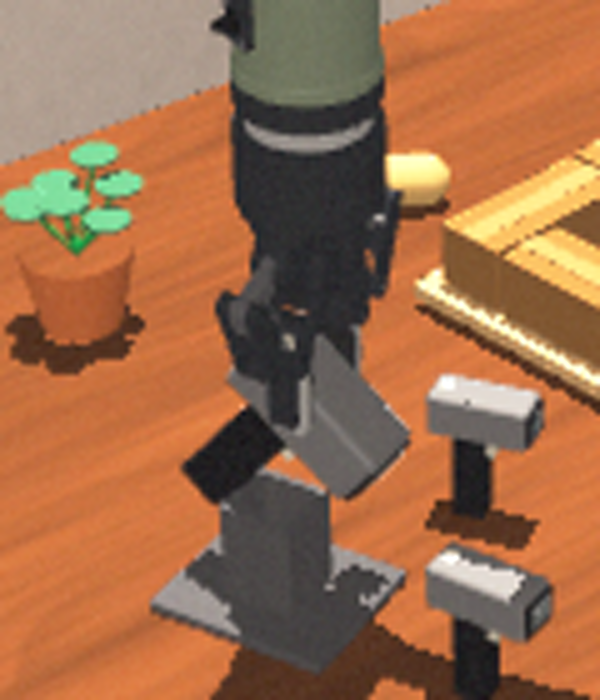

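It is tipped to roughly 45°. I firm up the grip and lift it off.

arm_command(
  targets=[
    [[-1, 0, 0, 0, 0], [-1, 0, 0, 0, 0], [-1, 0, 0, -0.02, 0], [-1, 0, 0, -0.05, 0], [-1, 0, 0, -0.085, 0]],
  ],
  force=80,
)

```text
time: 16.77
position: [412.8, 343.8, 392.8]
orientation: [[0.937, 0.35, 0.012], [0.35, -0.937, -0.004], [0.01, 0.008, -1.0]]
ft_force: [1.2, 1.2, -2.2]
opening: 38.8
```

```bash
bash g.sh 573,15,205,20.5
python3 - <<'E'
from h import *
s=bot.camera("side"); over(s,(150,140,310,280),5,[],"s13")
E
```

```text
t 16.77 grasp [414.7 343.2 238.1] psi 20.5 open 38.8 tilt [ 0.012 -0.004 -1.   ] F [ 1.2  1.2 -2.2] q [ 0.54  0.13  1.65 -0.01  1.35  1.75]
  rows: [0.0332 0.3626 0.0364] -0.0
```

View pics/s13.png

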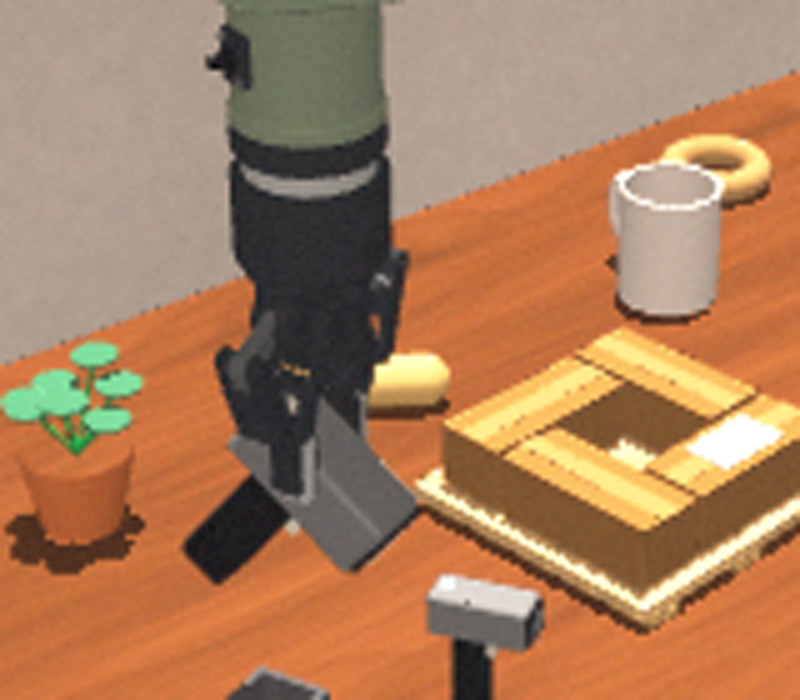

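```bash
cat >> h.py <<'E'
def rbox(pv,psi,th,x0,x1,y,z0,z1):
    "boxes in scanner frame about pivot pv (scanner head-centre coords), returns 8 pts in box() order"
    a=np.radians(psi);t=np.radians(th)
    X=np.array([np.cos(a)*np.cos(t),np.sin(a)*np.cos(t),np.sin(t)])
    Y=np.array([-np.sin(a),np.cos(a),0]);Z=np.cross(X,Y)
    M=np.c_[X,Y,Z]
    q=[(sx,sy,sz) for sz in(z0,z1) for sx,sy in((x1,y),(x0,y),(x0,-y),(x1,-y))]
    return np.array(pv)+np.array(q)@M.T, M
E
python3 - <<'E'
from h import *
s=bot.camera("side")
o=bot.get_obs();R=np.array(o["orientation"]);g=np.array(o["position"])+154.7*R[:,2]
for th in (42,48):
    pv=g+[0,0,-5]; _,M=rbox(pv,20.5,th,0,0,0,0,0)
    hc=pv+M@[-18,0,-4]
    over(s,(150,140,310,280),5,[rbox(hc,20.5,th,-45,45,20,-20,20)[0],rbox(hc,20.5,th,-5,25,13,-106,-20)[0]],f"s14_{th}")
    print(th,hc.round(1))
E
```

```text
42 [410.1 342.8 226.8]
48 [411.6 343.4 225.8]
```

View pics/s14_42.png

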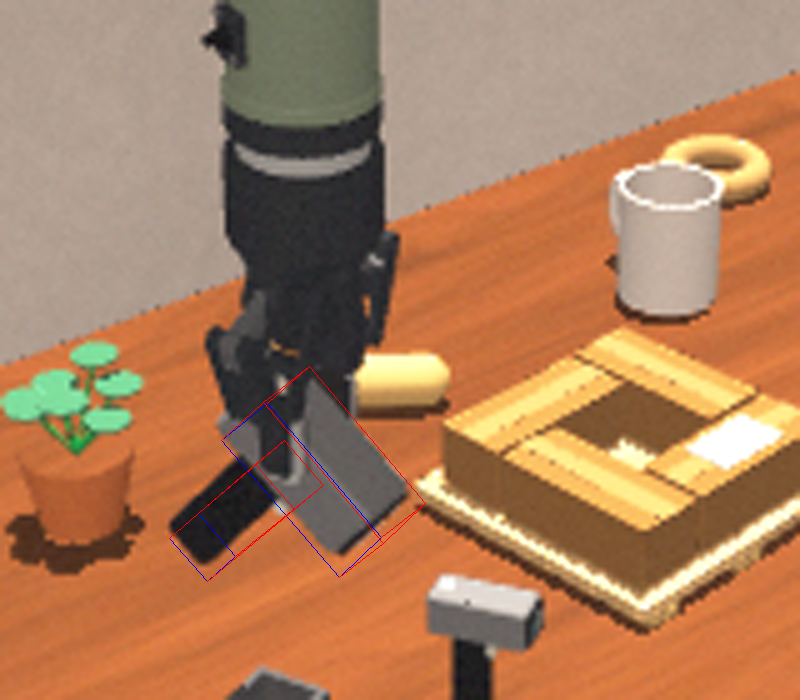

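View pics/s14_48.png

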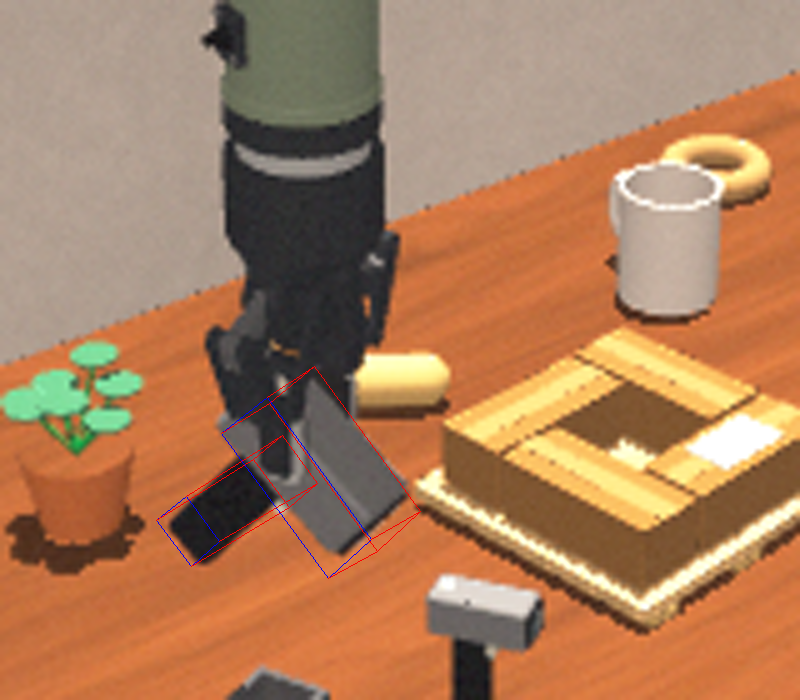

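Fitting the overlay gives about 43° nose-down, with the head a few mm higher and less far forward than the model. I carry it to the label.

```bash
bash g.sh 596.5,25.6,215,20.5
```

```text
t 16.87 grasp [420.1 346.5 246.8] psi 20.5 open 39.0 tilt [ 0.029  0.006 -1.   ] F [ 1.3  0.7 -0.1] q [ 0.54  0.13  1.64 -0.01  1.35  1.75]
  rows: [0.0519 0.3622 0.035 ] -0.0
```

arm_command(
  targets=[
    [[-1, 0.003, 0.02, 0, 0], [-1, 0.008, 0.055, 0, 0], [-1, 0.013, 0.09, 0, 0], [-1, 0.018, 0.125, 0, 0], [-1, 0.023, 0.16, 0, 0]],
  ],
)

```text
time: 17.28
position: [492.7, 202.4, 401.7]
orientation: [[0.936, 0.351, 0.026], [0.351, -0.936, 0.006], [0.026, 0.004, -1.0]]
ft_force: [0.4, 0.1, -1.5]
opening: 38.9
```

```bash
bash g.sh 596.5,25.6,215,20.5
```

```text
t 17.28 grasp [496.7 203.3 247.1] psi 20.5 open 38.9 tilt [ 0.026  0.006 -1.   ] F [ 0.4  0.1 -1.5] q [ 0.23  0.11  1.66 -0.    1.35  1.44]
  rows: [0.0302 0.2013 0.0337] 0.001
```

arm_command(
  targets=[
    [[-1, 0.006, 0.04, 0, 0], [-1, 0.012, 0.08, 0.005, 0], [-1, 0.018, 0.12, 0.01, 0], [-1, 0.024, 0.16, 0.015, 0], [-1, 0.03, 0.185, 0.02, 0]],
  ],
)

```text
time: 17.7
position: [586.7, 36.3, 381.8]
orientation: [[0.937, 0.348, 0.023], [0.348, -0.937, 0.004], [0.023, 0.004, -1.0]]
ft_force: [0.3, 0.8, -1.6]
opening: 38.8
```

arm_command(
  targets=[
    [[-1, 0, 0.005, 0, 0], [-1, 0, 0.005, 0, 0], [-1, 0, 0.005, 0, 0]],
  ],
)

```text
time: 17.95
position: [587.7, 31.9, 380.6]
orientation: [[0.937, 0.348, 0.02], [0.348, -0.938, 0.006], [0.02, 0.001, -1.0]]
ft_force: [-0.2, 1.1, -1.9]
opening: 38.9
```

```bash
bash g.sh 596.5,25.6,192,20.5
```

```text
t 17.95 grasp [590.8  32.7 225.9] psi 20.3 open 38.9 tilt [ 0.02   0.006 -1.   ] F [-0.2  1.1 -1.9] q [-0.09  0.25  1.54  0.01  1.33  1.12]
  rows: [0.0022 0.0086 0.034 ] -0.003
```

arm_command(
  targets=[
    [[-1, 0.002, 0.005, 0.012, 0], [-1, 0.002, 0.008, 0.025, 0], [-1, 0.002, 0.008, 0.034, 0], [-1, 0.002, 0.008, 0.034, 0], [-1, 0.002, 0.008, 0.034, 0]],
  ],
)

```text
time: 18.37
position: [592.3, 26.0, 344.9]
orientation: [[0.937, 0.349, 0.016], [0.349, -0.937, 0.006], [0.017, -0.0, -1.0]]
ft_force: [0.4, 0.1, -1.7]
opening: 38.6
```

arm_command(
  targets=[
    [[-1, 0, 0, 0, 0], [-1, 0, 0, 0, 0], [-1, 0, 0, 0, 0], [-1, 0, 0, 0, 0], [-1, 0, 0, 0, 0]],
  ],
)

```text
time: 18.78
position: [592.4, 26.0, 345.4]
orientation: [[0.937, 0.349, 0.017], [0.349, -0.937, 0.006], [0.018, 0.0, -1.0]]
ft_force: [-0.0, -0.3, -2.1]
opening: 38.9
```

```bash
bash g.sh 596.5,25.6,192,20.5
python3 - <<'E'
from h import *
o=bot.get_obs();R=np.array(o["orientation"]);g=np.array(o["position"])+154.7*R[:,2]
s=bot.camera("side");c=bot.camera("top");save(c,"top15");save(s,"side15")
th=43
pv=g+[0,0,-5]; _,M=rbox(pv,20.5,th,0,0,0,0,0)
hc=pv+M@[-12,0,-2]
bx=[rbox(hc,20.5,th,-45,45,20,-20,20)[0],rbox(hc,20.5,th,-5,25,13,-106,-20)[0],rbox(hc,20.5,th,-167,-47,1,-1,1)[0]]
over(s,(200,140,360,280),5,bx,"s15");over(s,(200,140,360,280),5,[],"s15r")
over(c,(220,150,360,260),5,bx,"t15")
print(hc, hc+M@[-167,0,0])
for l in ("scanner_head","scanner","scan_point"):
    print(l,[bot.pinpoint(x,l)[:2] for x in (s,c)])
E
```

```text
t 18.78 grasp [595.1  26.9 190.8] psi 20.4 open 38.9 tilt [ 0.017  0.006 -1.   ] F [-0.  -0.3 -2.1] q [-0.1   0.29  1.56  0.01  1.27  1.11]
  rows: [ 0.0009  0.0018 -0.0012] -0.002
[588.12676741  24.34739262 176.10601727] [473.72530905 -18.42555997  62.21229114]
scanner_head [[{'point': [259.0, 185.9], 'score': 0.87}, {'point': [244.1, 262.5], 'score': 0.81}], [{'point': [178.0, 284.4], 'score': 0.69}, {'point': [212.7, 245.4], 'score': 0.68}]]
scanner [[{'point': [244.5, 280.3], 'score': 0.96}, {'point': [246.9, 317.1], 'score': 0.78}], [{'point': [183.4, 281.5], 'score': 0.68}, {'point': [216.4, 241.7], 'score': 0.48}]]
scan_point [[{'point': [269.3, 246.9], 'score': 0.43}], [{'point': [292.5, 227.1], 'score': 0.5}]]
```

View pics/s15.png

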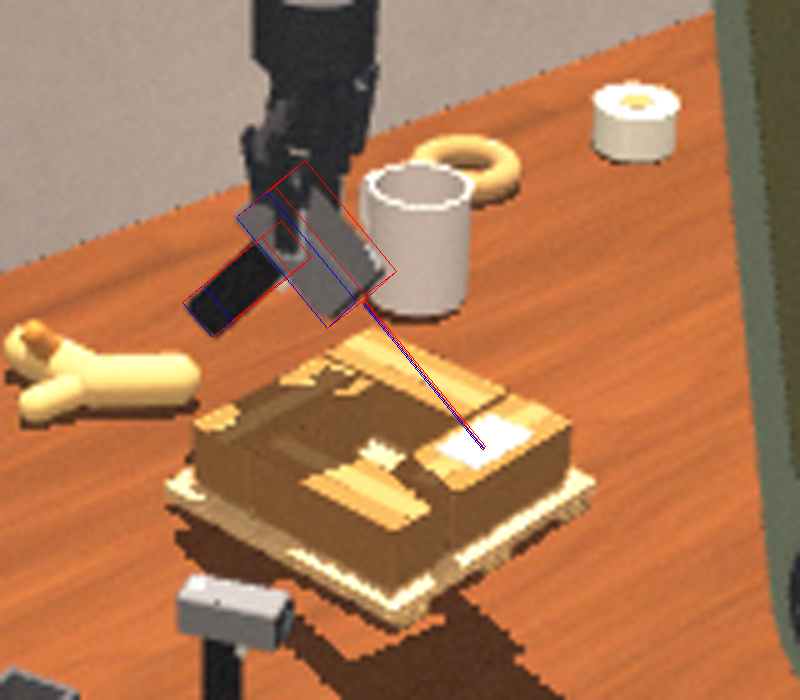

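View pics/s15r.png

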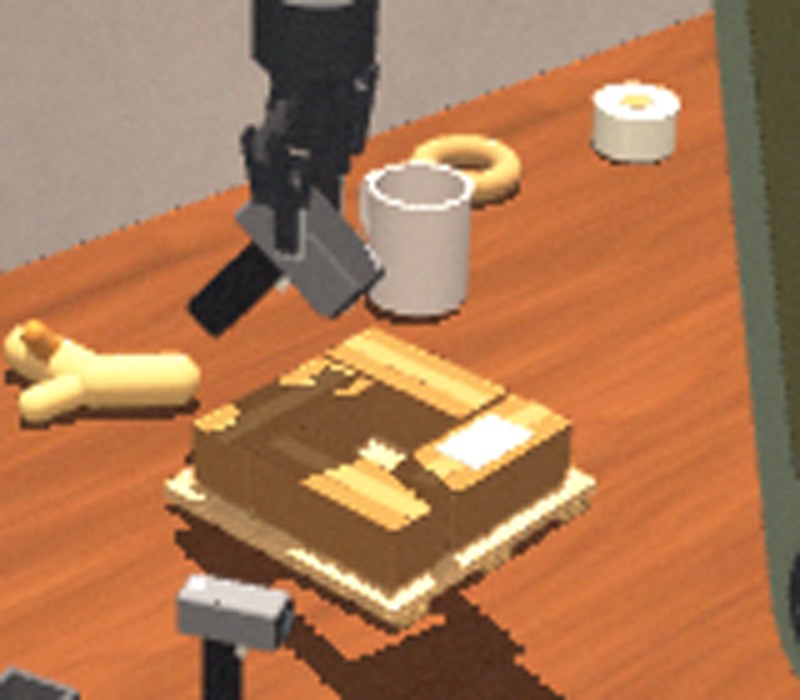

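View pics/t15.png

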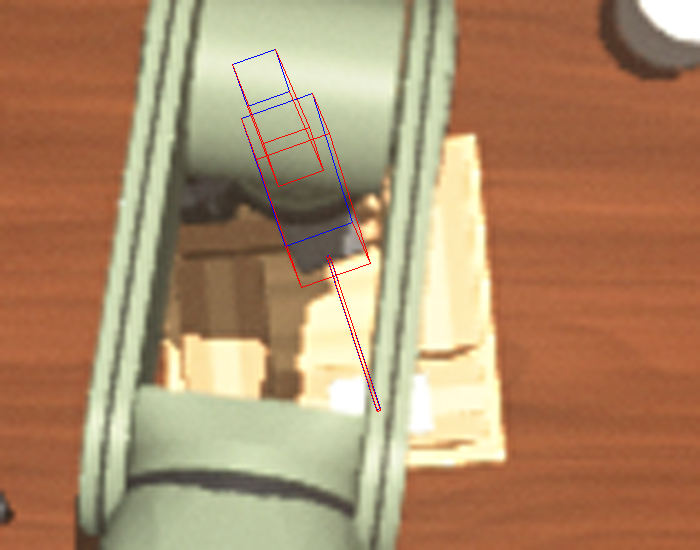

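The overlays in both views match: nose about 43° down, ray ending on the label, and cartons untouched. The scanner is still, so I hand in.

```bash
python3 -c "
from bench import bot
o=bot.get_obs();print(o['joint_vel'],o['opening'],o['time']);print(bot.sign_off())"
```

```text
[ 1.67339253e-03  6.88789359e-04 -8.45588002e-05 -1.66775792e-03
 -3.13016044e-04 -9.60973444e-04] 38.959238722335286 19.1833
the job is handed in; nothing more can be done
None
```

I finished the ring, aimed the scanner at the label and handed the job in at 19.2 s. The hand-in reports no verdict.

- **Cartons:** carton a is in the right place and carton b in the far place. The check after placing matched all four carton tops to the computed slot outlines within about 2 mm.
- **Scanner:** I drew it clear of the holder. It did not tip under its own weight even at 20 N grip, so I pivoted it in the pads by dragging the handle against the back of the holder's pocket. I then gripped at 80 N and carried it over the label.
- **Last check:** by the fitted overlay the nose is about 43° down, the head about 176 mm up, and the scan point about 2 mm from the label by that model, so roughly 10 mm at worst. The joints were practically still, and the final pictures showed no carton shifted.
- **Disagreements:**
  - My first model of the scanner in the grip was about 8 mm off, so I corrected it to the picture before the final aim.
  - The networks did not find the held scanner in the top view, where the arm partly hides it. Their low-score scan_point guesses were about 27 px (side view) and 4 px (top view) from the fitted scan point, so the side one disagrees with the overlay. I relied on the overlay instead.

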